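# Glaze tests into the snap-lid tin

## Task

Put this firing's glaze tests away in the hinged steel tin in the middle of the bench. Its lid is snapped shut and the front lip is too thin for fingers, so lever it up with the palette knife's blade under the lip, swing the lid up until it stands open, and lay the knife flat on the bench again. Put every test tile into the tin, pour all the test balls from the cup into the tin and stand the empty cup upright on the bench, then swing the lid down and press it until it snaps fully shut; leave the jar, the needle tool and the bowl where they are.

Things in the scene. Friction and masses are not known exactly. Their poses are not given: they have to be found in the camera images.
- tin: Green steel tin with a hinged lid, fixed to the bench, 134 mm (x) by 206 mm (y) by 60 mm high. Origin: centre of its underside; z up; its front (the lip side) faces the tin's own -x, the hinge is at its +x side. Inside it is one open space, x -57 to +59 mm, y -98 to +98 mm, floor 2 mm above the bench, wall tops at 56 mm, walls 2 mm thick (the thin rods on its floor are no obstacle).
- tin_lid: The tin's lid: a flat steel plate, with the lid shut at x -61 to +63 mm, y -102 to +102 mm, z 57 to 59 mm in the tin's frame, with the lip on its front edge. Its frame coincides with the tin's when the lid is shut and turns with the lid about the hinge.
- lid_hinge (a joint): Lid angle in rad: 0 shut and snapped, 1.57 upright, 1.92 leaning back at its stop. The hinge is stiff (0.12 N m), so the lid stays at any angle where it is left. A spring detent holds it shut: about 2.5 N upward at the lip pops it free. On closing, the lid stops on the detent at about 0.1 rad and snaps home when pressed down near its front edge with about 2.5 N or more.
- lid_lip (a point): Middle of the underside of the lip: a steel strip 30 mm wide (along the tin's y), reaching 8 mm out in front of the tin's front wall (6 mm of it can be got under), 2 mm thick; with the lid shut its underside is 47 mm above the bench and nothing is below it. Moves with the lid.
- tin_hinge (a point): Middle of the lid's hinge axis, 57 mm above the bench; the axis runs along the tin's y. The lip's underside is 129 mm in front of it and 10 mm below it when shut.
- knife: Stubby palette knife, 170 mm, 70 g, lying flat. Origin: on its underside, mid-length; x points to the blade tip, z up. Beech handle x -85 to +22 mm, 22 mm wide, 18 mm high (pinch across the width, best near x +10 mm); brass ferrule to x +34 mm; steel blade to x +85 mm, 26 mm wide (20 at the tip), 3 mm thick, its mid-plane 9 mm above the underside.
- knife_tip (a point): Middle of the end of the knife's blade.
- cup: White dipping cup, 85 mm high, 200 g, standing on the bench with the balls in it. Origin: centre of its underside; z along its axis. Outside diameter 58 mm up to 66 mm height, then flaring to 69 mm at the rim; wall 3.5 mm, inner floor 5 mm up. The balls roll out when it is tipped some 75 to 105 degrees.
- cup_rim (a point): Centre of the cup's mouth, 85 mm above its foot.
- rutile_jar: Bystander: small jar of dry stain, 62 mm across, 68 mm high. Origin at its underside.
- needle: Bystander: needle tool with a wooden handle, 147 mm long, lying down.
- glaze_bowl: Bystander: small green glazed bowl, 84 mm across, 39 mm high. Origin at its underside.
- tile1: Glazed ceramic test tile (blue), a block 56 x 32 x 8.5 mm lying flat. Origin: centre of its underside; seen from above, its long sides run 8 degrees anticlockwise of its own x axis. May be absent.
- tile2: Glazed ceramic test tile (rust), a block 56 x 32 x 8.5 mm lying flat. Origin: centre of its underside; seen from above, its long sides run 14 degrees clockwise of its own x axis. May be absent.
- tile3: Glazed ceramic test tile (dark green), a block 56 x 32 x 8.5 mm lying flat. Origin: centre of its underside; seen from above, its long sides run 3 degrees anticlockwise of its own x axis. May be absent.
- ball1: Smooth glazed clay test ball, 20 mm across, 12 g, at first in the cup. Origin: its centre. 5 to 7 balls are present.
- ball2: Smooth glazed clay test ball, 20 mm across, 12 g, at first in the cup. Origin: its centre. 5 to 7 balls are present.
- ball3: Smooth glazed clay test ball, 20 mm across, 12 g, at first in the cup. Origin: its centre. 5 to 7 balls are present.
- ball4: Smooth glazed clay test ball, 20 mm across, 12 g, at first in the cup. Origin: its centre. 5 to 7 balls are present.
- ball5: Smooth glazed clay test ball, 20 mm across, 12 g, at first in the cup. Origin: its centre. 5 to 7 balls are present.
- ball6: Smooth glazed clay test ball, 20 mm across, 12 g, at first in the cup. Origin: its centre. 5 to 7 balls are present.
- ball7: Smooth glazed clay test ball, 20 mm across, 12 g, at first in the cup. Origin: its centre. 5 to 7 balls are present.
Things that resemble listed ones, but are neither listed nor needed, are in the scene too. There is more than one size of the tin; the one meant has the size given above.

How it is judged:
By the outcome, as a careful person would: the job done as asked, in the order asked, and still so for the second after the job is handed in, with the robot touching nothing.
Of tile1, tile2, tile3 only 1 to 3 are there at a start; the rules pass over those that are not, and their reading is None.
Of ball5, ball6, ball7 only 1 to 3 are there at a start; the rules pass over those that are not, and their reading is None.
At some moment in a run one of tile1, tile2, tile3, knife may be knocked a few centimetres aside while the robot is not near it.
It also fails if it takes over 210 s, if anything falls off the work surface, if the arm or the gripper's body presses on something with over 40 N, if the wrist force passes 120 N, or if a joint passes its speed limit or range.

## Robot

A 7-joint arm with a two-finger parallel gripper is mounted at the origin on a cart in front of the work surface, level with it; the furniture and walls round the work are solid. World frame = base frame: x ahead of the robot, y to its left, z up, the work surface at z = 0. Lengths are in m, angles in rad, forces in N, time in s.
With the tool pointing down it reaches from about 0.35 to 0.9 m from the base axis. Payload 8.1 kg.
Tool frame: the origin (TCP) lies at the very end of the fingers, on their centre line; the grasp point (between the pads) lies 19 mm behind it (grasp_offset is the distance from the TCP to the grasp point, in m); z points along the fingers, y is the line along which they close (so a half turn about z gives the same grasp; the last joint's range is limited). The gripper opens to 92 mm and grips with 3 to 60 N. Pads are 19 mm wide; open, the fingers measure 130 mm over their backs; the gripper's body (75 mm by 190 mm) begins 47 mm behind the grasp point.
Start: joints at [-1.352, 0.434, 0.025, 1.573, -0.012, 1.134, -0.075], TCP at [0.198, 0.593, 0.227] pointing down, gripper open.
Joint ranges: [-2.62, 2.62], [-0.44, 2.09], [-1.27, 1.32], [0.08, 2.57], [-1.32, 4.46], [0.12, 2], [-2.74, 2.74]. Speed limits (rad/s): [2.22, 2.22, 3.01, 3.01, 3.14, 3.14, 3.14].

## Interface

Orientations are given as a rotation vector (axis times angle).
In Python, from cell import observe, get_image, camera_params, sign_off, silhouettes, grasp_offset gives the robot as it stands. The module is installed in compiled form; this text tells all that it offers.
- The arm moves only by the tool jog_arm, never from a script. Its argument "motion" is a list that holds one entry, the list of rows, each a list of 7 numbers: the shift along the tool's x, y, z in m, then the turn, a rotation vector about the tool's x, y, z in rad, then the closure, from -1 (fully open) to 1 (shut), so that 0 is half open. In form: [[[dx, dy, dz, wx, wy, wz, hand], ...]]. A call has 1 to 10 rows; each row is the pose to reach, as a shift and turn from the pose commanded when the call began, along the tool's axes at that moment; what a row does not reach only later rows make up. A row lasts 1/12 s, in which the tool goes at most 41.7 mm and 7.16 degrees, less where a joint would pass 70% of its speed; a pose out of reach is approached as far as the arm can. A call with a gripper value outside its range is refused whole. The fingers move at their own pace and stop on an object; "force" is the grip in N (left out, the last holds). Time passes only in rows, so rows that repeat a pose let the fingers close. It gives the time, the measured TCP pose, the force, the opening and the grip force at its end, in the units of the state.
- observe(): the state, without advancing time (a new reading comes with each control period).
- get_image(name): name is "side" or "top"; returns the picture (480x640x3 uint8, red, green, blue); there is no depth.
- camera_params(name): a dict with "vertical_fov" (degrees; the focal length in pixels is half the picture's height over the tangent of half this angle, whatever the lens; pixels are square), "cx", "cy" (the principal point, pixels), "T" (4x4, takes a point from camera to world coordinates). Camera axes: x right, y down, z forward; pixel columns grow to the right and rows downward; lengths in m; the calibration is good to about 2 mm. A picture is of the moment at which its call begins. camera_params takes no time and is no camera call.
- sign_off(): hands the job in; it is judged then, once.
Trained networks look in the newest picture that a camera, given by its name, has taken for a name from the list of things; names that differ only in an ending like _2 or _b are one class to them, and where a whole thing is asked for, a point or a joint stands for the part that bears it (a point fixed in the world has none). Each returns a list of dicts, best first, with "p" (0 to 1); they miss things now and then, are a little off and sometimes report something else, mostly with a low value. They report only what shows in the picture. A call takes as long as a camera call. They do not tell look-alikes from the thing itself.
- silhouettes(query, camera): "mask" (480x640 bool, what is visible of it) and "pixel" ([column, row] in pixels, amid what is visible of it).
The state is a dict: "clock": time; "joints": joint angles; "dq": joint speeds; "joint_efforts": joint torques, N m; "position": TCP position; "ee_rot": TCP orientation; "force": force on the tool from outside, world axes, zero at the start; "ft_torque": the same for the moment, N m; "width": opening from 0.0 (shut) to 1.0 (fully open); "gripper_force": force on a finger pad.
Only numpy, scipy, OpenCV 4.12 (cv2) and the standard library are available. Lean on these libraries where they do the work, as an engineer would, in place of code of your own. Each camera call takes 0.05 s, during which the arm holds its last target. There are 200 camera calls.

## Working session

There is one attempt and no reset: what is moved stays moved. The work goes in short steps, Python scripts to look and compute and a tool call to move; the robot and the scene stay as the last step left them, time stands still between calls to the robot, and variables do not carry over. Pictures are saved under pics/ and viewed, at most 14 in all, crops included, and the job is handed in when it is done.

Besides the shell and the picture viewer there is one more tool, called as a command line: name --argument value ..., lists and objects as JSON in quotes. jog_arm: Moves the arm, as the interface text tells. Its arguments: {"type":"object","properties":{"motion":{"type":"array"},"force":{"type":"number"}},"required":["motion"]}

```bash
mkdir -p pics; ls; python3 - <<'E'
from cell import *
import cv2,numpy as np
s=observe();print({k:np.round(v,3).tolist() for k,v in s.items()})
for c in("top","side"):
    cv2.imwrite(f"pics/{c}0.png",get_image(c)[...,::-1]);p=camera_params(c);print(c,{k:np.round(v,3).tolist() for k,v in p.items()})
print(grasp_offset)
E
```

```text
pics
{'clock': 0.0, 'joints': [-1.352, 0.435, 0.025, 1.574, -0.012, 1.134, -0.075], 'dq': [-0.0, 0.001, -0.0, 0.001, -0.0, 0.0, -0.001], 'joint_efforts': [-0.001, -66.786, 0.985, -31.446, -0.061, 0.043, 0.0], 'position': [0.198, 0.592, 0.226], 'ee_rot': [-0.503, -3.101, 0.002], 'force': [0.399, 0.763, -0.474], 'ft_torque': [0.031, 0.015, -0.039], 'gripper_force': 0.0, 'width': 1.0}
top {'vertical_fov': 48.257, 'cx': 309.631, 'cy': 241.583, 'T': [[0.029, -0.988, 0.15, 0.389], [-1.0, -0.03, -0.003, -0.035], [0.007, -0.15, -0.989, 1.258], [0.0, 0.0, 0.0, 1.0]]}
side {'vertical_fov': 48.036, 'cx': 323.44, 'cy': 232.381, 'T': [[0.999, 0.018, -0.027, 0.608], [0.031, -0.34, 0.94, -1.036], [0.008, -0.94, -0.34, 0.46], [0.0, 0.0, 0.0, 1.0]]}
0.0188
```

View pics/top0.png

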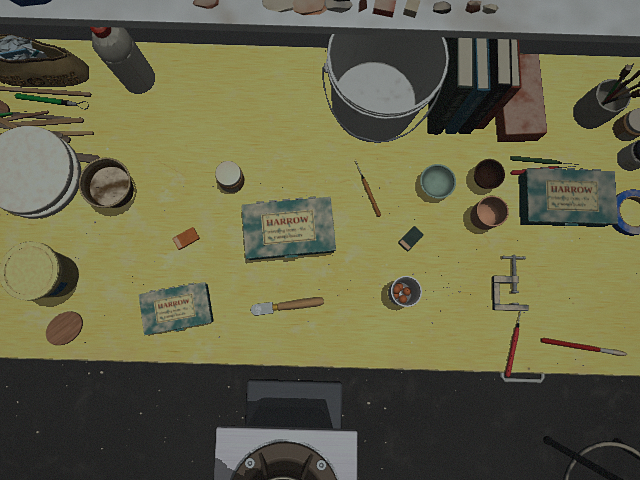

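View pics/side0.png

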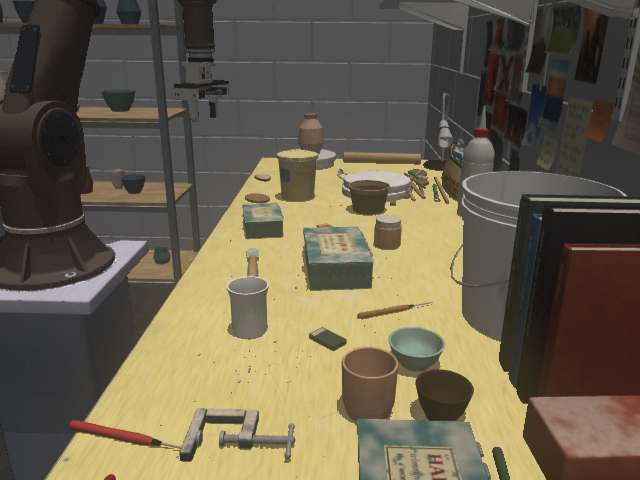

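The top view shows three candidate tins. The full-size one is in the middle at (289,228), a smaller one sits at (176,308), and another is at (569,196). The knife is at (288,306) with its blade to the left, the rust tile at (186,238), the green tile at (411,238) and the cup with balls at (404,292). The jar is at (229,177), the needle at (369,190) and the bowl at (437,182). I see no blue tile.

```bash
cat > h.py <<'E'
from cell import *
import cv2,numpy as np
from scipy.optimize import minimize
from scipy.spatial.transform import Rotation as R
def cam(n):
    p=camera_params(n);return 240/np.tan(np.radians(p["vertical_fov"])/2),p["cx"],p["cy"],np.array(p["T"])
def proj(n,X):
    f,cx,cy,T=cam(n);c=(np.atleast_2d(X)-T[:3,3])@T[:3,:3];return np.c_[cx+f*c[:,0]/c[:,2],cy+f*c[:,1]/c[:,2]]
def ray(n,px,z):
    f,cx,cy,T=cam(n);d=T[:3,:3]@np.array([(px[0]-cx)/f,(px[1]-cy)/f,1]);return T[:3,3]+d*(z-T[2,3])/d[2]
def box(x0,x1,y0,y1,z0,z1): return np.array([[x,y,z] for x in(x0,x1) for y in(y0,y1) for z in(z0,z1)],float)
a=np.linspace(0,2*np.pi,40)
ring=lambda r,z:np.c_[r*np.cos(a),r*np.sin(a),0*a+z]
M={"tin":[box(-.067,.067,-.103,.103,0,.06)],
 "knife":[box(-.085,.022,-.011,.011,0,.018),box(.022,.06,-.013,.013,.0075,.0105),np.array([[.06,-.013,.009],[.06,.013,.009],[.085,-.010,.009],[.085,.010,.009]])],
 "cup":[np.r_[ring(.029,0),ring(.029,.066),ring(.0345,.085)]],"tile":[box(-.028,.028,-.016,.016,0,.0085)],
 "rutile_jar":[np.r_[ring(.031,0),ring(.031,.068)]],"glaze_bowl":[np.r_[ring(.025,0),ring(.042,.039)]]}
def rend(n,parts,p,z=0,S=4):
    m=np.zeros((480*S,640*S),np.uint8);c,s=np.cos(p[2]),np.sin(p[2])
    for q in parts:
        X=q@np.array([[c,s,0],[-s,c,0],[0,0,1]])+[p[0],p[1],z]
        u=np.nan_to_num(proj(n,X));cv2.fillConvexPoly(m,cv2.convexHull(((u+.5)*S-.5).round().astype(np.int32)),1)
    return m
def fit(n,mask,key,p0,z=0,S=4,yaw=True):
    mk=cv2.resize(mask.astype(np.uint8),None,fx=S,fy=S,interpolation=cv2.INTER_NEAREST)
    def cost(p):
        q=[p[0],p[1],p[2] if yaw else 0];r=rend(n,M[key],q,z,S);return 1-(r&mk).sum()/max(1,(r|mk).sum())
    best=None
    for y in ([p0[2]-.15,p0[2],p0[2]+.15] if yaw else [0]):
        o=minimize(cost,[p0[0],p0[1],y],method="Nelder-Mead",options=dict(initial_simplex=np.array([[p0[0],p0[1],y],[p0[0]+.01,p0[1],y],[p0[0],p0[1]+.01,y],[p0[0],p0[1],y+.1]]),maxiter=120))
        if best is None or o.fun<best.fun:best=o
    return best.x,1-best.fun
def st():
    s=observe();print("t%.2f"%s["clock"],"pos",np.round(s["position"],4),"rot",np.round(s["ee_rot"],3),"F",np.round(s["force"],1),"w",round(s["width"],3),"gf",round(s["gripper_force"],1),"q",np.round(s["joints"],3));return s
def rel(s,P,Rt):
    R0=R.from_rotvec(s["ee_rot"]);return np.round(np.r_[R0.inv().apply(np.array(P)-s["position"]),(R0.inv()*Rt).as_rotvec()],4)
def down(yaw): # tool z down, tool y at azimuth yaw
    y=np.array([np.cos(yaw),np.sin(yaw),0]);z=np.array([0,0,-1.]);return R.from_matrix(np.c_[np.cross(y,z),y,z])
E
python3 - <<'E'
from h import *
get_image("top")
for q,key,yaw0 in [("tin","tin",0),("knife","knife",np.pi/2),("cup","cup",None),("tile1","tile",1),("tile2","tile",1),("tile3","tile",1),("rutile_jar","rutile_jar",None),("glaze_bowl","glaze_bowl",None),("needle",None,0),("ball1",None,0),("lid_lip",None,0),("knife_tip",None,0)]:
    for d in silhouettes(q,"top")[:7 if q in("tin","ball1") else 3]:
        px=d["pixel"];r=""
        if key and d["p"]>.2:
            p0=ray("top",px,.02)
            r=[]
            for y in ([yaw0] if not q.startswith("tile") else [.6,2.2]):
                f=fit("top",d["mask"],key,[p0[0],p0[1],y or 0],yaw=yaw0 is not None);r+=[np.round(f[0],4),round(f[1],3)]
        print(q,round(d["p"],2),np.round(px),d["mask"].sum(),r)
print(observe()["clock"])
E
```

```text
tin 0.86 [286. 231.] 5027 [array([0.6064, 0.0112, 0.0732]), np.float64(0.901)]
tin 0.81 [176. 311.] 2958 [array([0.428 , 0.2347, 0.1036]), np.float64(0.504)]
knife 0.76 [284. 304.] 725 [array([0.4288, 0.0098, 1.738 ]), np.float64(0.9)]
cup 0.84 [409. 294.] 656 [array([ 0.4653, -0.2523, -0.1474]), np.float64(0.755)]
cup 0.52 [410. 239.] 364 [array([ 0.5822, -0.2601, -0.0096]), np.float64(0.415)]
tile1 0.8 [185. 238.] 345 [array([ 0.5797,  0.2547, -1.0322]), np.float64(0.935), array([0.5797, 0.2546, 2.1129]), np.float64(0.936)]
tile2 0.8 [185. 238.] 345 [array([ 0.5797,  0.2547, -1.0322]), np.float64(0.935), array([0.5797, 0.2546, 2.1129]), np.float64(0.936)]
tile3 0.8 [185. 238.] 345 [array([ 0.5797,  0.2547, -1.0322]), np.float64(0.935), array([0.5797, 0.2546, 2.1129]), np.float64(0.936)]
rutile_jar 0.98 [228. 175.] 711 [array([0.723 , 0.1537, 0.0949]), np.float64(0.919)]
glaze_bowl 0.84 [436. 184.] 969 [array([ 0.7275, -0.3344,  0.0319]), np.float64(0.96)]
needle 0.75 [370. 196.] 189 
ball1 0.63 [406. 291.] 49 
ball1 0.61 [401. 289.] 44 
lid_lip 0.9 [174. 305.] 2848 
lid_lip 0.79 [289. 229.] 5056 
knife_tip 0.94 [286. 304.] 660 
0.75
```

```bash
python3 - <<'E'
from h import *
t=cv2.imread("pics/top0.png");s=cv2.imread("pics/side0.png")
c=lambda im,x,y,w,h:cv2.resize(im[y:y+h,x:x+w],(400,300),interpolation=cv2.INTER_CUBIC)
for p,col in(((.6064,.0112,.0732),(0,0,255)),):
    m=rend("top",M["tin"],p,S=1);cs,_=cv2.findContours(m,0,1);cv2.drawContours(t,cs,-1,col,1)
cv2.imwrite("pics/z1.png",np.vstack([np.hstack([c(t,230,180,120,90),c(t,371,200,80,60)]),np.hstack([c(t,156,213,60,45),c(s,297,310,60,45)])]))
E
```

```text
(no output)
```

View pics/z1.png

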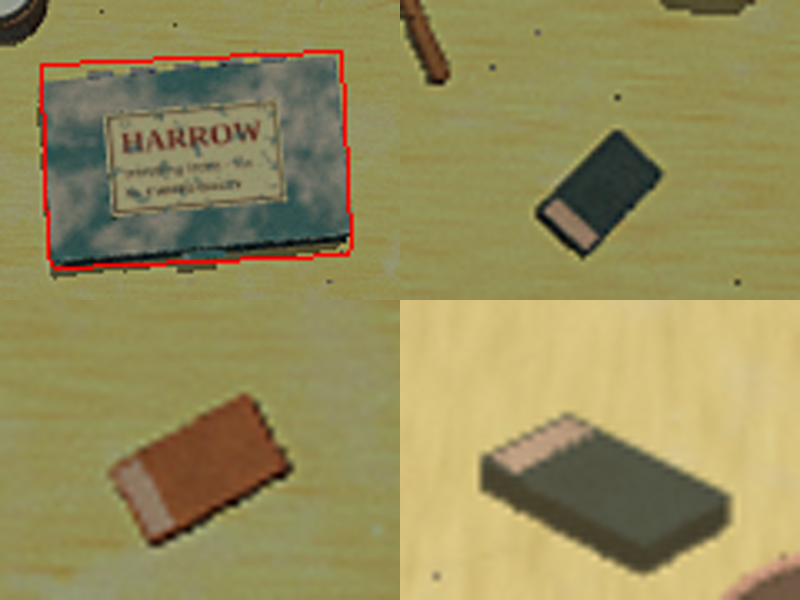

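The tiles are rust (tile2) and dark green (tile3), and both are real blocks with a bare end. The tin fit sits slightly too high, so I'll use the lid corners instead.

```bash
cat >> h.py <<'E'
def blob(im,px,r):
    hsv=cv2.cvtColor(im,cv2.COLOR_RGB2HSV);x,y=map(int,px)
    w=hsv[y-r:y+r,x-r:x+r]; b=(w[...,0]>20)&(w[...,0]<34)&(w[...,1]>80)&(w[...,2]>100)
    m=np.zeros(im.shape[:2],np.uint8);m[y-r:y+r,x-r:x+r]=~b
    k,l,stt,_=cv2.connectedComponentsWithStats(m);c=l[y,x];return l==c if c else l==1+np.argmax(stt[1:,4])
E
python3 - <<'E'
from h import *
C=np.array([(243.5,204.6),(331.1,197.4),(335,251.4),(245.6,258.9)])
P=np.array([ray("top",c,.059) for c in C]);print(P.round(4).tolist())
L=np.array([[.063,.102],[.063,-.102],[-.061,-.102],[-.061,.102]])
A=L-L.mean(0);B=P[:,:2]-P[:,:2].mean(0);th=np.arctan2((A[:,0]*B[:,1]-A[:,1]*B[:,0]).sum(),(A*B).sum())
c,s=np.cos(th),np.sin(th);t=P[:,:2].mean(0)-np.array([[c,-s],[s,c]])@L.mean(0);print("tin",t,th,"res",(L@np.array([[c,s],[-s,c]])+t-P[:,:2]).round(4).tolist())
top=cv2.imread("pics/top0.png")[...,::-1].copy();side=cv2.imread("pics/side0.png")[...,::-1].copy()
for n,im,key,px,r,y in[("top",top,"tile",(411,238),20,.8),("top",top,"tile",(411,238),20,-.8),("top",top,"tile",(186,238),20,.6),("top",top,"tile",(186,238),20,2.1),("top",top,"cup",(404,292),24,0),("side",side,"tile",(327,338),26,.8),("side",side,"tile",(327,338),26,-.8),("side",side,"cup",(248,308),35,0)]:
    m=blob(im,px,r);p0=ray(n,px,.01 if key=="tile" else .04);f=fit(n,m,key,[p0[0],p0[1],y],yaw=key!="cup");print(n,key,m.sum(),f[0].round(4),round(f[1],3))
get_image("side")
for q,key in(("cup","cup"),("knife","knife"),("tin","tin"),("tile2","tile")):
  for d in silhouettes(q,"side")[:3]:
    p0=ray("side",d["pixel"],.03);f=fit("side",d["mask"],key,[p0[0],p0[1],{"knife":1.7,"tin":.08,"cup":0,"tile":2.1}[q]],yaw=key!="cup");print(q,round(d["p"],2),np.round(d["pixel"]),f[0].round(4),round(f[1],3))
E
```

```text
[[0.6524, 0.115, 0.059], [0.6754, -0.0848, 0.059], [0.5508, -0.0965, 0.059], [0.5277, 0.1044, 0.059]]
tin [0.60057515 0.00942971] 0.10769483316480614 res [[-0.0001, 0.0026], [-0.0012, -0.0004], [0.0001, -0.0021], [0.0013, -0.0001]]
top tile 344 [ 0.6005 -0.2721  0.572 ] 0.441
top tile 344 [ 0.595 -0.277 -0.745] 0.944
top tile 443 [ 0.5788  0.2546 -0.9968] 0.758
top tile 443 [0.5792 0.2544 2.1342] 0.758
top cup 1081 [ 0.4641 -0.251  -0.0064] 0.779
side tile 488 [ 0.5932 -0.2766 -0.7663] 0.9
side tile 488 [ 0.593  -0.2768 -0.7885] 0.896
side cup 2222 [ 0.4617 -0.2461  0.0024] 0.92
cup 0.86 [247. 307.] [ 0.4628 -0.2481  0.0836] 0.904
cup 0.55 [337. 248.] [0.614  0.0196 0.2123] 0.462
knife 0.84 [247. 260.] [0.4221 0.0458 1.7136] 0.721
knife 0.28 [337. 257.] [ 0.5999 -0.0235  2.5228] 0.199
tin 0.86 [339. 261.] [0.6027 0.0152 0.0665] 0.902
tin 0.67 [262. 220.] [0.4282 0.2928 0.1127] 0.506Traceback (most recent call last):
  File "<stdin>", line 13, in <module>
KeyError: 'tile2'
```

```bash
python3 - <<'E'
from h import *
s=st();print(rel(s,[.427,.0197,.15],down(.167)))
E
```

```text
t1.00 pos [0.1977 0.5929 0.2268] rot [0.503 3.101 0.   ] F [ 0.2 -0.3  0. ] w 1.0 gf 0.0 q [-1.352  0.434  0.025  1.573 -0.012  1.134 -0.075]
[-3.9880e-01 -4.7120e-01  7.6700e-02  1.0000e-04 -0.0000e+00  1.0819e+00]
```

jog_arm --motion '[[[-0.04,-0.047,0.008,0,0,0.11,-1],[-0.08,-0.094,0.015,0,0,0.22,-1],[-0.1,-0.12,0.02,0,0,0.3,-1],[-0.13,-0.15,0.02,0,0,0.4,-1],[-0.16,-0.18,0.02,0,0,0.5,-1],[-0.19,-0.21,0.02,0,0,0.6,-1],[-0.21,-0.24,0.02,0,0,0.7,-1],[-0.23,-0.27,0.02,0,0,0.8,-1],[-0.25,-0.3,0.02,0,0,0.9,-1],[-0.27,-0.32,0.02,0,0,1.0,-1]]]'

```text
clock: 1.83
position: [0.3508, 0.2053, 0.2069]
ee_rot: [-1.934, -2.475, -0.001]
force: [1.6, 0.1, -0.4]
width: 1.001
gripper_force: 0.0
```

```bash
python3 - <<'E'
from h import *
s=st();print(rel(s,[.427,.0197,.1],down(.167)))
E
```

```text
t1.83 pos [0.3508 0.2053 0.2069] rot [-1.934e+00 -2.475e+00 -1.000e-03] F [ 1.6  0.1 -0.4] w 1.001 gf 0.0 q [-0.994  0.087  0.364  2.117 -0.039  0.944 -0.364]
[-0.1986  0.029   0.1067 -0.     -0.0008  0.0773]
```

jog_arm --motion '[[[-0.04,0.006,0.02,0,0,0.03,-1],[-0.08,0.012,0.04,0,0,0.05,-1],[-0.12,0.018,0.06,0,0,0.08,-1],[-0.16,0.024,0.08,0,0,0.08,-1],[-0.2,0.029,0.105,0,0,0.08,-1],[-0.2,0.029,0.105,0,0,0.08,-1],[-0.2,0.029,0.105,0,0,0.08,-1]]]'

```text
clock: 2.42
position: [0.4288, 0.0164, 0.1003]
ee_rot: [2.033, 2.394, -0.004]
force: [-0.3, -0.4, 0.7]
width: 1.002
gripper_force: 0.0
```

```bash
python3 - <<'E'
from h import *
s=st();im=get_image("side");cv2.imwrite("pics/s1.png",im[...,::-1])
for d in silhouettes("knife","side")[:2]:
    p0=ray("side",d["pixel"],.01);f=fit("side",d["mask"],"knife",[.429,.01,1.738]);print(round(d["p"],2),np.round(d["pixel"]),f[0].round(4),round(f[1],3))
print(rel(s,[.427,.0197,.002],down(.167)))
E
```

```text
t2.42 pos [0.4288 0.0164 0.1003] rot [ 2.033  2.394 -0.004] F [-0.3 -0.4  0.7] w 1.002 gf 0.0 q [-0.556  0.309  0.486  2.209 -0.226  0.672  0.252]
0.65 [249. 260.] [0.4224 0.0432 1.7125] 0.738
[ 0.0038 -0.001   0.0983 -0.0017  0.0021 -0.0042]
```

View pics/s1.png

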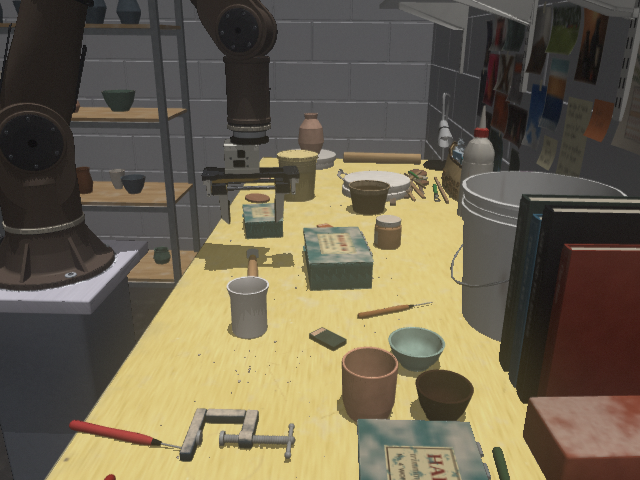

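The fingers straddle the knife handle near (252,265), and nothing has moved. I'll descend and grip.

jog_arm --motion '[[[0.004,-0.001,0.035,0,0,0,-1],[0.004,-0.001,0.07,0,0,0,-1],[0.004,-0.001,0.097,0,0,0,-1],[0.004,-0.001,0.097,0,0,0,-1],[0.004,-0.001,0.097,0,0,0,1],[0.004,-0.001,0.097,0,0,0,1],[0.004,-0.001,0.097,0,0,0,1],[0.004,-0.001,0.097,0,0,0,1],[0.004,-0.001,0.097,0,0,0,1],[0.004,-0.001,0.097,0,0,0,1]]]' --force 50

```text
clock: 3.35
position: [0.4273, 0.0247, 0.0055]
ee_rot: [2.025, 2.401, 0.002]
force: [-0.5, -0.8, 0.5]
width: 0.619
gripper_force: 0.0
```

```bash
python3 - <<'E'
from h import *
s=st()
E
```

```text
t3.35 pos [0.4273 0.0247 0.0055] rot [2.025e+00 2.401e+00 2.000e-03] F [-0.5 -0.8  0.5] w 0.619 gf 0.0 q [-0.442  0.492  0.34   2.28  -0.397  0.421  0.394]
```

jog_arm --motion '[[[0,0,0,0,0,0,1],[0,0,0,0,0,0,1],[0,0,0,0,0,0,1],[0,0,0,0,0,0,1],[0,0,0,0,0,0,1],[0,0,0,0,0,0,1],[0,0,0,0,0,0,1],[0,0,0,0,0,0,1],[0,0,0,0,0,0,1],[0,0,0,0,0,0,1]]]'

```text
clock: 4.18
position: [0.4269, 0.0244, 0.0047]
ee_rot: [-2.026, -2.401, 0.0]
force: [-0.4, 0.2, -0.6]
width: 0.233
gripper_force: 49.8
```

```bash
python3 - <<'E'
from h import *
s=st()
th=.1077;u=np.array([np.cos(th),np.sin(th)])
T=np.array([.6006,.0094])
for d in(.20,): print(T-u*d, rel(s,[*(T-u*.175),.10],down(th-np.pi/2)))
E
```

```text
t4.18 pos [0.4269 0.0244 0.0047] rot [-2.026 -2.401  0.   ] F [-0.4  0.2 -0.6] w 0.233 gf 49.8 q [-0.441  0.494  0.339  2.281 -0.397  0.42   0.395]
[ 0.40175881 -0.01209838] [-3.3300e-02 -5.9000e-03 -9.5300e-02 -0.0000e+00  1.0000e-04  1.6319e+00]
```

jog_arm --motion '[[[0,0,-0.03,0,0,0,1],[-0.005,0,-0.06,0,0,0.1,1],[-0.01,-0.001,-0.08,0,0,0.2,1],[-0.015,-0.002,-0.095,0,0,0.3,1],[-0.02,-0.003,-0.095,0,0,0.4,1],[-0.025,-0.004,-0.095,0,0,0.5,1],[-0.033,-0.006,-0.095,0,0,0.6,1],[-0.033,-0.006,-0.095,0,0,0.7,1],[-0.033,-0.006,-0.095,0,0,0.8,1],[-0.033,-0.006,-0.095,0,0,0.9,1]]]'

```text
clock: 5.02
position: [0.4265, -0.0092, 0.0998]
ee_rot: [-2.872, -1.273, -0.0]
force: [1.3, 1.1, -1.0]
width: 0.236
gripper_force: 49.8
```

jog_arm --motion '[[[0,0,0,0,0,0.1,1],[0,0,0,0,0,0.2,1],[0,0,0,0,0,0.3,1],[0,0,0,0,0,0.4,1],[0,0,0,0,0,0.5,1],[0,0,0,0,0,0.6,1],[0,0,0,0,0,0.7,1],[0,0,0,0,0,0.73,1],[0,0,0,0,0,0.73,1],[0,0,0,0,0,0.73,1]]]'

```text
clock: 5.85
position: [0.4265, -0.0091, 0.0997]
ee_rot: [3.136, 0.177, -0.0]
force: [-0.4, -0.2, -0.1]
width: 0.239
gripper_force: 49.8
```

```bash
python3 - <<'E'
from h import *
s=st();im=get_image("side");cv2.imwrite("pics/s2.png",cv2.resize(im[140:320,170:410],(800,600),interpolation=cv2.INTER_CUBIC)[...,::-1])
get_image("top")
for c in("top","side"):
  for d in silhouettes("knife",c)[:2]: print(c,round(d["p"],2),np.round(d["pixel"]),d["mask"].sum())
th=.1077;u=np.array([np.cos(th),np.sin(th)]);T=np.array([.6006,.0094])
print(rel(s,[*(T-u*.16),.038],down(th-np.pi/2)))
E
```

```text
t5.85 pos [ 0.4265 -0.0091  0.0997] rot [ 3.136  0.177 -0.   ] F [-0.4 -0.2 -0.1] w 0.239 gf 49.8 q [-0.847  0.418  0.985  2.238 -0.528  0.735 -0.954]
side 0.85 [226. 223.] 618
[0.0151 0.0004 0.0617 0.0002 0.0001 0.0051]
```

View pics/s2.png

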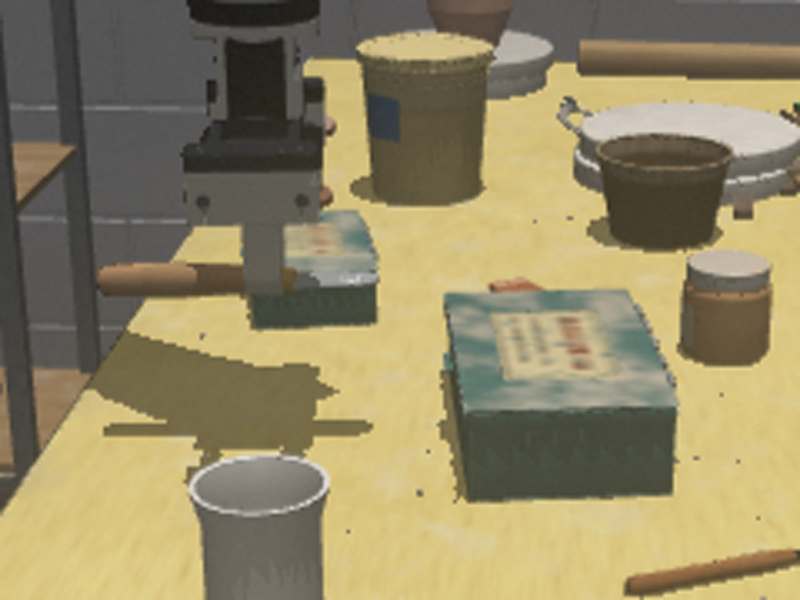

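The knife is held level, pointing at the tin, with its tip at about (282,225) in the side image.

jog_arm --motion '[[[0.005,0,0.03,0,0,0,1],[0.01,0,0.062,0,0,0.005,1],[0.015,0,0.062,0,0,0.005,1],[0.015,0,0.062,0,0,0.005,1]]]'

```text
clock: 6.38
position: [0.4414, -0.0081, 0.0374]
ee_rot: [3.137, 0.164, -0.004]
force: [-0.3, 0.2, -0.6]
width: 0.231
gripper_force: 49.8
```

```bash
python3 - <<'E'
from h import *
s=st();im=get_image("side")
R0=R.from_rotvec(s["ee_rot"]);ax=R0.apply([1,0,0]);print("ax",ax.round(3))
tip=np.array(s["position"])+ax*.0703;tip[2]=s["position"][2]+.0043
th=.1077;u=np.array([np.cos(th),np.sin(th)]);T=np.array([.6006,.0094]);v=np.array([-u[1],u[0]])
lip=np.r_[T-u*.067,.047]
pl=proj("side",np.array([tip,lip,lip+np.r_[v*.015,0],lip-np.r_[v*.015,0]]));print(pl.round(1),"tip local",((tip[:2]-T)@u).round(4),((tip[:2]-T)@v).round(4),tip[2])
x0,y0=230,180;c=cv2.resize(im[y0:y0+105,x0:x0+140],(800,600),interpolation=cv2.INTER_CUBIC)[...,::-1].copy()
k=800/140
for i,q in enumerate(pl): cv2.drawMarker(c,tuple(int(w) for w in ((q-[x0,y0]+.5)*k)),(0,0,255) if i==0 else (255,0,255),0,14,1)
cv2.imwrite("pics/s3.png",c)
print(rel(s,[*(T-u*.131),.038],down(th-np.pi/2)))
E
```

```text
t6.38 pos [ 0.4414 -0.0081  0.0374] rot [ 3.137  0.164 -0.004] F [-0.3  0.2 -0.6] w 0.231 gf 49.8 q [-0.697  0.543  0.815  2.25  -0.699  0.622 -0.826]
ax [ 0.995  0.104 -0.002]
[[291.2 251.7]
 [302.1 249.1]
 [301.9 246.4]
 [302.4 251.8]] tip local -0.0899 -0.0005 0.04174174228141737
[ 0.0292 -0.0003 -0.0006  0.0006  0.0023 -0.0034]
```

View pics/s3.png

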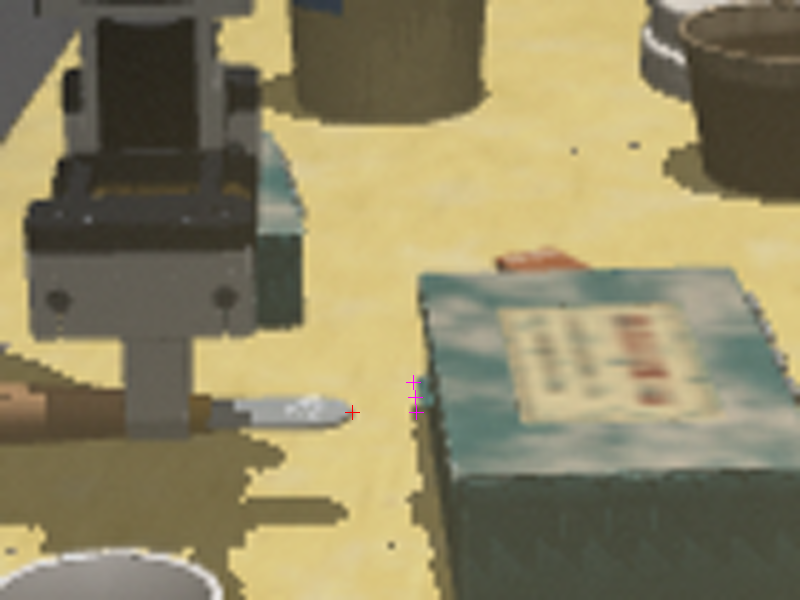

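The projected tip (red) lands on the blade end, and the projected lip marks fall on the visible lip strip. I'll slide the blade under.

jog_arm --motion '[[[0.01,0,0,0,0,0,1],[0.018,0,0,0,0,0,1],[0.024,0,0,0,0,0,1],[0.0285,0,0,0,0,0,1],[0.0285,0,0,0,0,0,1],[0.0285,0,0,0,0,0,1]]]'

```text
clock: 6.93
position: [0.47, -0.0044, 0.0379]
ee_rot: [3.137, 0.165, 0.0]
force: [0.9, 0.3, 0.3]
width: 0.234
gripper_force: 49.8
```

jog_arm --motion '[[[0,0,-0.004,0,0,0,1],[0,0,-0.008,0,0,0,1],[0,0,-0.008,0,0,0,1]]]'

```text
clock: 7.18
position: [0.469, -0.0045, 0.0462]
ee_rot: [-3.137, -0.164, 0.001]
force: [-0.4, -0.7, -2.2]
width: 0.232
gripper_force: 49.8
```

```bash
python3 - <<'E'
from h import *
s=st();print(s["ft_torque"])
E
```

```text
t7.18 pos [ 0.469  -0.0045  0.0462] rot [-3.137e+00 -1.640e-01  1.000e-03] F [-0.4 -0.7 -2.2] w 0.232 gf 49.8 q [-0.702  0.563  0.832  2.182 -0.682  0.677 -0.856]
[-0.15085572  0.60071375 -0.09013197]
```

jog_arm --motion '[[[0,0,-0.005,0,0,0,1],[0,0,-0.012,0,0,0,1],[0.001,0,-0.021,0,0,0,1],[0.002,0,-0.028,0,0,0,1],[0.004,0,-0.036,0,0,0,1],[0.006,0,-0.044,0,0,0,1],[0.008,0,-0.051,0,0,0,1],[0.011,0,-0.058,0,0,0,1],[0.011,0,-0.058,0,0,0,1],[0.011,0,-0.058,0,0,0,1]]]'

```text
clock: 8.02
position: [0.4817, -0.0032, 0.1042]
ee_rot: [3.137, 0.165, 0.003]
force: [-0.2, 0.1, -0.7]
width: 0.234
gripper_force: 49.8
```

```bash
python3 - <<'E'
from h import *
s=st();im=get_image("side")
cv2.imwrite("pics/s4.png",cv2.resize(im[150:300,200:400],(800,600),interpolation=cv2.INTER_CUBIC)[...,::-1])
E
```

```text
t8.02 pos [ 0.4817 -0.0032  0.1042] rot [3.137e+00 1.650e-01 3.000e-03] F [-0.2  0.1 -0.7] w 0.234 gf 49.8 q [-0.791  0.493  0.949  2.111 -0.562  0.808 -0.96 ]
```

View pics/s4.png

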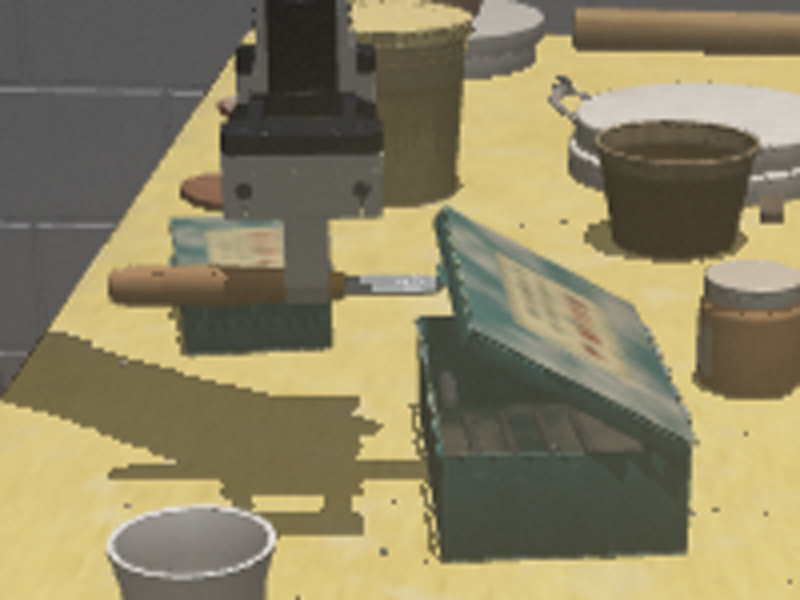

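The lid has popped and stands at about 0.5 rad, with the blade under the lip at crop (435,283). I'll reinsert the blade deeper under the plate and swing it up.

jog_arm --motion '[[[-0.008,0,0.008,0,0,0,1],[-0.012,0,0.019,0,0,0,1],[-0.012,0,0.019,0,0,0,1],[0.008,0,0.019,0,0,0,1],[0.022,0,0.019,0,0,0,1],[0.029,0,0.019,0,0,0,1],[0.029,0,0.019,0,0,0,1]]]'

```text
clock: 8.65
position: [0.5113, -0.0003, 0.0849]
ee_rot: [3.136, 0.165, 0.002]
force: [0.1, -0.3, -0.6]
width: 0.232
gripper_force: 49.8
```

jog_arm --motion '[[[0,0,-0.006,0,0,0,1],[0,0,-0.013,0,0,0,1],[0.006,0,-0.021,0,0,0,1],[0.011,0,-0.029,0,0,0,1],[0.018,0,-0.036,0,0,0,1],[0.025,0,-0.043,0,0,0,1],[0.033,0,-0.049,0,0,0,1],[0.042,0,-0.0535,0,0,0,1],[0.042,0,-0.0535,0,0,0,1]]]'

```text
clock: 9.4
position: [0.5543, 0.0045, 0.1396]
ee_rot: [3.137, 0.166, 0.005]
force: [0.8, 0.7, -0.1]
width: 0.229
gripper_force: 49.8
```

```bash
python3 - <<'E'
from h import *
s=st()
E
```

```text
t9.40 pos [0.5543 0.0045 0.1396] rot [3.137 0.166 0.005] F [ 0.8  0.7 -0.1] w 0.229 gf 49.8 q [-0.753  0.554  0.95   1.907 -0.549  0.962 -1.011]
```

jog_arm --motion '[[[0.009,0,-0.004,0,0,0,1],[0.018,0,-0.007,0,0,0,1],[0.028,0,-0.009,0,0,0,1],[0.038,0,-0.01,0,0,0,1],[0.048,0,-0.01,0,0,0,1],[0.056,0,-0.01,0,0,0,1],[0.056,0,-0.01,0,0,0,1]]]'

```text
clock: 9.98
position: [0.6086, 0.0102, 0.1481]
ee_rot: [3.137, 0.166, 0.002]
force: [0.0, -0.8, -0.2]
width: 0.232
gripper_force: 49.8
```

```bash
python3 - <<'E'
from h import *
s=st();im=get_image("side")
cv2.imwrite("pics/s5.png",cv2.resize(im[150:300,200:400],(640,480),interpolation=cv2.INTER_CUBIC)[...,::-1])
R0=R.from_rotvec(s["ee_rot"])
E
```

```text
t9.98 pos [0.6086 0.0102 0.1481] rot [3.137e+00 1.660e-01 2.000e-03] F [ 0.  -0.8 -0.2] w 0.232 gf 49.8 q [-0.696  0.626  0.926  1.76  -0.571  1.048 -1.03 ]
```

View pics/s5.png

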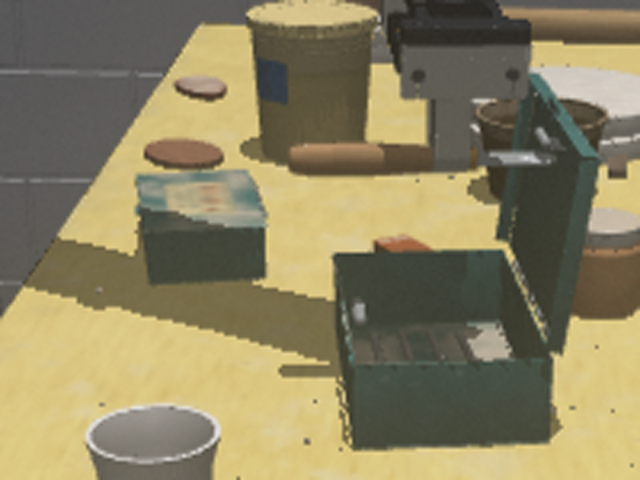

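The lid is up, slightly past vertical, with the knife tip touching it at crop (550,158). I'll back out and return the knife to where it lay.

jog_arm --motion '[[[-0.03,0,0,0,0,0,1],[-0.065,0,0,0,0,0,1],[-0.1,0,0,0,0,0,1],[-0.14,0,0.01,0,0,-0.1,1],[-0.16,0,0.03,0,0,-0.2,1],[-0.18,0,0.05,0,0,-0.3,1],[-0.18,-0.01,0.05,0,0,-0.42,1],[-0.18,-0.02,0.05,0,0,-0.54,1],[-0.18,-0.03,0.05,0,0,-0.66,1],[-0.18,-0.03,0.05,0,0,-0.78,1]]]'

```text
clock: 10.87
position: [0.4244, 0.0225, 0.0983]
ee_rot: [-2.834, -1.355, -0.001]
force: [0.3, -0.4, -0.9]
width: 0.236
gripper_force: 49.8
```

jog_arm --motion '[[[0,0,0,0,0,-0.1,1],[0,0,0,0,0,-0.22,1],[0,0,0,0,0,-0.34,1],[0,0,0,0,0,-0.46,1],[0,0,0,0,0,-0.58,1],[0,0,0,0,0,-0.7,1],[0,0,0,0,0,-0.82,1],[0,0,0,0,0,-0.85,1],[0,0,0,0,0,-0.85,1]]]'

```text
clock: 11.62
position: [0.4248, 0.0206, 0.0984]
ee_rot: [2.031, 2.396, 0.001]
force: [-0.0, -0.3, -0.4]
width: 0.237
gripper_force: 49.8
```

```bash
python3 - <<'E'
from h import *
s=st();print(rel(s,[.427,.0244,.0047],down(.167)))
E
```

```text
t11.62 pos [0.4248 0.0206 0.0984] rot [2.031e+00 2.396e+00 1.000e-03] F [-0.  -0.3 -0.4] w 0.237 gf 49.8 q [-0.588  0.308  0.514  2.223 -0.246  0.662  0.266]
[ 0.0034  0.0028  0.0937  0.0008 -0.0002 -0.0022]
```

jog_arm --motion '[[[0.003,0.003,0.03,0,0,0,1],[0.003,0.003,0.06,0,0,0,1],[0.003,0.003,0.08,0,0,0,1],[0.003,0.003,0.088,0,0,0,1],[0.003,0.003,0.0935,0,0,0,1],[0.003,0.003,0.094,0,0,0,1],[0.003,0.003,0.094,0,0,0,1]]]'

```text
clock: 12.2
position: [0.4278, 0.0242, 0.0048]
ee_rot: [2.033, 2.394, 0.001]
force: [1.3, -0.2, -0.5]
width: 0.234
gripper_force: 49.9
```

```bash
python3 - <<'E'
from h import *
st()
E
```

```text
t12.20 pos [0.4278 0.0242 0.0048] rot [2.033e+00 2.394e+00 1.000e-03] F [ 1.3 -0.2 -0.5] w 0.234 gf 49.9 q [-0.457  0.497  0.361  2.281 -0.423  0.424  0.416]
```

Now release and rise, then work out the rust tile approach.

jog_arm --motion '[[[0,0,0,0,0,0,0],[0,0,0,0,0,0,0],[0,0,0,0,0,0,0],[0,0,0,0,0,0,0],[0,0,0,0,0,0,0],[0,0,-0.03,0,0,0,0],[0,0,-0.07,0,0,0,0],[0,0,-0.11,0,0,0,0],[0,0,-0.14,0,0,0,0],[0,0,-0.16,0,0,0,0]]]' --force 30

```text
clock: 13.03
position: [0.4282, 0.0242, 0.1671]
ee_rot: [2.032, 2.394, 0.004]
force: [0.5, 0.5, -0.6]
width: 0.499
gripper_force: 0.0
```

```bash
python3 - <<'E'
from h import *
s=st();get_image("top")
for d in silhouettes("tile2","top")[:4]:
    p0=ray("top",d["pixel"],.01)
    for y in(2.1,-.75):
        f=fit("top",d["mask"],"tile",[p0[0],p0[1],y]);print(round(d["p"],2),np.round(d["pixel"]),f[0].round(4),round(f[1],3))
# tile2 long axis 2.12 -> closing axis az 2.12-pi/2
for a in(2.12-np.pi/2,2.12+np.pi/2):print(rel(s,[.5795,.2546,.12],down(a)))
E
```

```text
t13.03 pos [0.4282 0.0242 0.1671] rot [2.032 2.394 0.004] F [ 0.5  0.5 -0.6] w 0.499 gf 0.0 q [-0.69   0.192  0.599  2.142 -0.146  0.843  0.161]
0.68 [411. 239.] [ 0.5954 -0.2774  2.4139] 0.936
0.68 [411. 239.] [ 0.5954 -0.2774 -0.7258] 0.936
0.59 [182. 239.] [0.5798 0.2559 2.1181] 0.884
0.59 [182. 239.] [ 0.58    0.2552 -0.9773] 0.885
0.46 [437. 185.] [ 0.7344 -0.3435  1.9422] 0.371
0.46 [437. 185.] [ 0.7401 -0.3355 -1.0173] 0.364
[ 2.027e-01  1.866e-01  4.780e-02  3.100e-03  2.000e-04 -3.858e-01]
[ 2.0270e-01  1.8660e-01  4.7800e-02  2.0000e-04 -4.3000e-03  2.7558e+00]
```

jog_arm --motion '[[[0.027,0.025,0,0,0,-0.06,-0.3],[0.054,0.05,0.01,0,0,-0.12,-0.3],[0.081,0.075,0.02,0,0,-0.18,-0.3],[0.108,0.1,0.03,0,0,-0.24,-0.3],[0.135,0.125,0.04,0,0,-0.3,-0.3],[0.162,0.15,0.05,0,0,-0.36,-0.3],[0.189,0.175,0.07,0,0,-0.386,-0.3],[0.203,0.187,0.1,0,0,-0.386,-0.3],[0.203,0.187,0.11,0,0,-0.386,-0.3],[0.203,0.187,0.11,0,0,-0.386,-0.3]]]'

```text
clock: 13.97
position: [0.5761, 0.2548, 0.0496]
ee_rot: [-1.531, -2.739, 0.01]
force: [-0.3, -0.6, 0.1]
width: 0.65
gripper_force: 0.0
```

```bash
python3 - <<'E'
from h import *
s=st();print(rel(s,[.5797,.2548,.002],down(2.12-np.pi/2)))
E
```

```text
t13.97 pos [0.5761 0.2548 0.0496] rot [-1.531 -2.739  0.01 ] F [-0.3 -0.6  0.1] w 0.65 gf 0.0 q [-0.745  0.652  0.368  1.751 -0.308  0.803  0.323]
[-0.0019  0.0034  0.0476 -0.0072 -0.0004  0.0021]
```

jog_arm --motion '[[[0,0.003,0.02,0,0,0,-0.3],[0,0.003,0.04,0,0,0,-0.3],[0,0.003,0.0475,0,0,0,-0.3],[0,0.003,0.0475,0,0,0,0.6],[0,0.003,0.0475,0,0,0,0.6],[0,0.003,0.0475,0,0,0,0.6],[0,0.003,0.0475,0,0,0,0.6],[0,0.003,0.0475,0,0,0,0.6],[0,0.003,0.0475,0,0,0,0.6],[0,0.003,0.0475,0,0,0,0.6]]]'

```text
clock: 14.8
position: [0.5812, 0.2565, 0.0091]
ee_rot: [-1.535, -2.74, -0.001]
force: [-8.4, -4.4, 22.5]
width: 0.276
gripper_force: 30.1
```

jog_arm --motion '[[[0,0,0,0,0,0,0.6],[0,0,0,0,0,0,0.6],[0,0,0,0,0,0,0.6],[0,0,-0.03,0,0,0,0.6],[0,0,-0.06,0,0,0,0.6],[0,0,-0.09,0,0,0,0.6],[0,0,-0.12,0,0,0,0.6],[0,0,-0.12,0,0,0,0.6]]]'

```text
clock: 15.47
position: [0.5847, 0.2579, 0.1334]
ee_rot: [1.533, 2.736, 0.013]
force: [1.5, 0.3, 1.1]
width: 0.2
gripper_force: 0.0
```

```bash
python3 - <<'E'
from h import *
s=st();T=np.array([.6006,.0094]);th=.1077;u=np.array([np.cos(th),np.sin(th)]);v=np.array([-u[1],u[0]])
P=T+u*(-.02)+v*.06;print(P,rel(s,[*P,.12],down(th)))
E
```

```text
t15.47 pos [0.5847 0.2579 0.1334] rot [1.533 2.736 0.013] F [1.5 0.3 1.1] w 0.2 gf 0.0 q [-0.773  0.557  0.413  1.679 -0.265  0.951  0.287]
[0.57426637 0.06690252] [-0.1574 -0.1088  0.0124  0.0096 -0.0016  0.4419]
```

```bash
python3 - <<'E'
from h import *
s=st();im=get_image("top")
cv2.imwrite("pics/t6.png",cv2.resize(im[170:320,130:330],(800,600),interpolation=cv2.INTER_CUBIC)[...,::-1])
for d in silhouettes("tile2","top")[:4]:
    p0=ray("top",d["pixel"],.01)
    for y in(2.1,-.75):
        f=fit("top",d["mask"],"tile",[p0[0],p0[1],y]);print(round(d["p"],2),np.round(d["pixel"]),f[0].round(4),round(f[1],3))
E
```

```text
t15.47 pos [0.5847 0.2579 0.1334] rot [1.533 2.736 0.013] F [1.5 0.3 1.1] w 0.2 gf 0.0 q [-0.773  0.557  0.413  1.679 -0.265  0.951  0.287]
0.86 [410. 239.] [ 0.5962 -0.277   2.3986] 0.913
0.86 [410. 239.] [ 0.5959 -0.2771 -0.7402] 0.912
0.58 [190. 232.] [0.594  0.2423 2.5014] 0.334
0.58 [190. 232.] [ 0.593   0.2436 -0.5311] 0.334
```

View pics/t6.png

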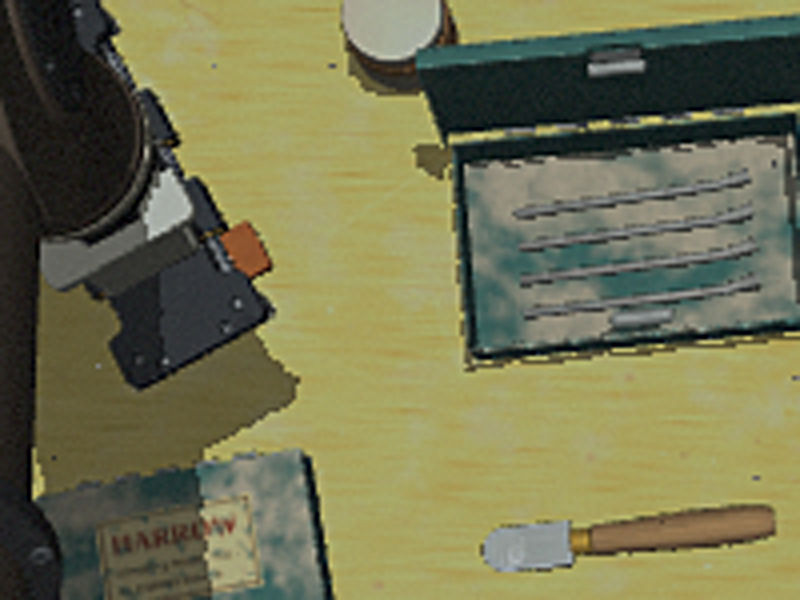

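The tile end shows at crop (245,250), about where it was, so the grasp slipped over the top: my last move started before the arm had settled. I'll step aside and re-measure.

jog_arm --motion '[[[-0.025,-0.03,0,0,0,0,-0.3],[-0.05,-0.06,0,0,0,0,-0.3],[-0.075,-0.09,0,0,0,0,-0.3],[-0.093,-0.115,0,0,0,0,-0.3],[-0.093,-0.115,0,0,0,0,-0.3],[-0.093,-0.115,0,0,0,0,-0.3]]]'

```text
clock: 16.07
position: [0.5307, 0.1154, 0.1261]
ee_rot: [-1.539, -2.737, 0.002]
force: [0.6, 0.7, -0.1]
width: 0.586
gripper_force: 0.0
```

```bash
python3 - <<'E'
from h import *
s=st();im=get_image("top")
for d in silhouettes("tile2","top")[:4]:
    p0=ray("top",d["pixel"],.01)
    for y in(2.1,-.75):
        f=fit("top",d["mask"],"tile",[p0[0],p0[1],y]);print(round(d["p"],2),np.round(d["pixel"]),f[0].round(4),round(f[1],3))
s=st()
cv2.imwrite("pics/t7.png",cv2.resize(im[170:320,130:330],(640,480),interpolation=cv2.INTER_CUBIC)[...,::-1])
E
```

```text
t16.07 pos [0.5307 0.1154 0.1261] rot [-1.539e+00 -2.737e+00  2.000e-03] F [ 0.6  0.7 -0.1] w 0.586 gf 0.0 q [-0.629  0.431  0.429  1.919 -0.235  0.843  0.47 ]
0.68 [400. 292.] [ 0.4773 -0.2409  2.1824] 0.145
0.68 [400. 292.] [ 0.4797 -0.2502 -0.9296] 0.146
0.53 [413. 238.] [ 0.5941 -0.2756  2.384 ] 0.781
0.53 [413. 238.] [ 0.5949 -0.2765 -0.7326] 0.783
t16.17 pos [0.5317 0.1183 0.1262] rot [-1.533 -2.741  0.   ] F [0.2 0.9 0.2] w 0.638 gf 0.0 q [-0.631  0.432  0.427  1.916 -0.235  0.843  0.469]
```

```bash
cat >> h.py <<'E'
def tile2fit(im,c=(186,238),r=30):
    hsv=cv2.cvtColor(im,cv2.COLOR_RGB2HSV).astype(int);x,y=c
    m=((hsv[...,0]<17)|(hsv[...,0]>172))&(hsv[...,1]>60)&(hsv[...,2]>60);w=np.zeros_like(m);w[y-r:y+r,x-r:x+r]=1;m&=w
    k,l,stt,ce=cv2.connectedComponentsWithStats(m.astype(np.uint8));i=1+np.argmax(stt[1:,4]);m=l==i;p0=ray("top",ce[i],.0085)
    return [(f[0].round(4),round(f[1],3),m.sum(),ce[i].round(1)) for f in (fit("top",m,"tile",[p0[0],p0[1],y]) for y in (.2,.9,1.7,2.4))]
E
python3 - <<'E'
from h import *
o=cv2.imread("pics/top0.png")[...,::-1].copy();print(*tile2fit(o),sep="\n")
print(*tile2fit(get_image("top")),sep="\n");st()
E
```

```text
(array([ 0.5804,  0.2552, -1.0264]), np.float64(0.886), np.int64(308), array([185.5, 237.7]))
(array([0.5801, 0.2552, 2.1313]), np.float64(0.883), np.int64(308), array([185.5, 237.7]))
(array([0.5798, 0.2553, 2.1157]), np.float64(0.887), np.int64(308), array([185.5, 237.7]))
(array([0.5802, 0.2552, 2.1091]), np.float64(0.881), np.int64(308), array([185.5, 237.7]))
(array([0.5456, 0.2343, 0.3264]), np.float64(0.066), np.int64(23), array([192.2, 253.6]))
(array([0.5476, 0.2368, 1.0694]), np.float64(0.068), np.int64(23), array([192.2, 253.6]))
(array([0.5447, 0.2291, 1.6336]), np.float64(0.066), np.int64(23), array([192.2, 253.6]))
(array([0.553 , 0.2265, 2.4213]), np.float64(0.067), np.int64(23), array([192.2, 253.6]))
t16.22 pos [0.5319 0.1188 0.1262] rot [-1.532 -2.742  0.   ] F [0.5 0.  0.1] w 0.645 gf 0.0 q [-0.632  0.432  0.427  1.915 -0.235  0.843  0.47 ]
```

View pics/t7.png

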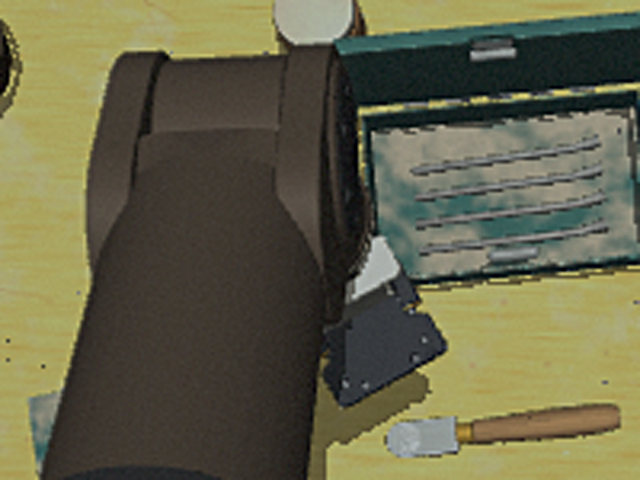

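The arm's elbow covers the rust tile here, and the tin is open and empty. I'll do the green tile first and re-measure the rust one from there.

```bash
python3 - <<'E'
from h import *
s=st();print(rel(s,[.56,-.08,.2],down(.68)),rel(s,[.5955,-.277,.1],down(.83)))
E
```

```text
t16.22 pos [0.5319 0.1188 0.1262] rot [-1.532 -2.742  0.   ] F [0.5 0.  0.1] w 0.645 gf 0.0 q [-0.632  0.432  0.427  1.915 -0.235  0.843  0.47 ]
[-0.184  -0.0802 -0.0739 -0.0003 -0.0005 -0.1284] [-3.704e-01 -1.532e-01  2.600e-02 -2.000e-04 -6.000e-04 -2.784e-01]
```

jog_arm --motion '[[[-0.015,-0.007,-0.03,0,0,0,-0.3],[-0.045,-0.02,-0.055,0,0,-0.04,-0.3],[-0.08,-0.035,-0.073,0,0,-0.08,-0.3],[-0.115,-0.05,-0.073,0,0,-0.12,-0.3],[-0.15,-0.065,-0.073,0,0,-0.16,-0.3],[-0.185,-0.08,-0.073,0,0,-0.2,-0.3],[-0.22,-0.095,-0.07,0,0,-0.24,-0.3],[-0.255,-0.108,-0.06,0,0,-0.28,-0.3],[-0.29,-0.122,-0.04,0,0,-0.28,-0.3],[-0.325,-0.135,-0.02,0,0,-0.28,-0.3]]]'

```text
clock: 17.05
position: [0.588, -0.2294, 0.1469]
ee_rot: [1.133, 2.929, 0.001]
force: [0.4, 0.2, 0.3]
width: 0.649
gripper_force: 0.0
```

jog_arm --motion '[[[-0.025,-0.01,0.02,0,0,0,-0.3],[-0.045,-0.018,0.045,0,0,0,-0.3],[-0.045,-0.018,0.045,0,0,0,-0.3],[-0.045,-0.018,0.045,0,0,0,-0.3],[-0.045,-0.018,0.045,0,0,0,-0.3],[-0.045,-0.018,0.045,0,0,0,-0.3]]]'

```text
clock: 17.55
position: [0.6085, -0.2707, 0.1034]
ee_rot: [1.133, 2.929, 0.002]
force: [0.2, 0.7, 0.4]
width: 0.653
gripper_force: 0.0
```

```bash
python3 - <<'E'
from h import *
im=get_image("top");s=st();print(rel(s,[.5955,-.277,.002],down(.83)));print(*tile2fit(im)[2:],sep="\n")
E
```

```text
t17.60 pos [ 0.6085 -0.2708  0.1037] rot [1.133e+00 2.928e+00 1.000e-03] F [-0.1  0.2 -0.1] w 0.65 gf 0.0 q [ 0.076  0.636  0.414  1.624 -0.301  0.944  1.428]
[ 0.0056 -0.0134  0.1017  0.0015  0.0012  0.0022]
(array([0.5848, 0.2586, 2.1341]), np.float64(0.888), np.int64(310), array([184.3, 235.8]))
(array([0.5844, 0.2584, 2.1538]), np.float64(0.892), np.int64(310), array([184.3, 235.8]))
```

jog_arm --motion '[[[0.0055,-0.0135,0.03,0,0,0,-0.3],[0.0055,-0.0135,0.06,0,0,0,-0.3],[0.0055,-0.0135,0.085,0,0,0,-0.3],[0.0055,-0.0135,0.1015,0,0,0,-0.3],[0.0055,-0.0135,0.1015,0,0,0,-0.3],[0.0055,-0.0135,0.1015,0,0,0,-0.3],[0.0055,-0.0135,0.1015,0,0,0,-0.3]]]'

```text
clock: 18.18
position: [0.5951, -0.2778, 0.0021]
ee_rot: [1.135, 2.928, 0.001]
force: [-0.5, 0.6, 0.2]
width: 0.649
gripper_force: 0.0
```

jog_arm --motion '[[[0,0,0,0,0,0,0.6],[0,0,0,0,0,0,0.6],[0,0,0,0,0,0,0.6],[0,0,0,0,0,0,0.6],[0,0,0,0,0,0,0.6],[0,0,0,0,0,0,0.6],[0,0,0,0,0,0,0.6],[0,0,0,0,0,0,0.6]]]'

```text
clock: 18.85
position: [0.5942, -0.2787, 0.0011]
ee_rot: [-1.137, -2.928, -0.0]
force: [0.6, 1.5, 2.4]
width: 0.343
gripper_force: 30.0
```

```bash
python3 - <<'E'
from h import *
s=st()
E
```

```text
t18.85 pos [ 0.5942 -0.2787  0.0011] rot [-1.137 -2.928 -0.   ] F [0.6 1.5 2.4] w 0.343 gf 30.0 q [ 0.128  0.748  0.357  1.711 -0.357  0.748  1.493]
```

```bash
python3 - <<'E'
from h import *
s=st();T=np.array([.6006,.0094]);th=.1077;u=np.array([np.cos(th),np.sin(th)]);v=np.array([-u[1],u[0]])
P=T+u*(-.02)+v*(-.045);print(P,rel(s,[*P,.12],down(th+np.pi/2)))
E
```

```text
t18.85 pos [ 0.5942 -0.2787  0.0011] rot [-1.137 -2.928 -0.   ] F [0.6 1.5 2.4] w 0.343 gf 30.0 q [ 0.128  0.748  0.357  1.711 -0.357  0.748  1.493]
[ 0.58555302 -0.03748911] [ 1.692e-01  1.721e-01 -1.189e-01  1.000e-04 -0.000e+00 -8.486e-01]
```

jog_arm --motion '[[[0,0,-0.03,0,0,0,0.6],[0,0,-0.06,0,0,0,0.6],[0.02,0.02,-0.09,0,0,-0.1,0.6],[0.04,0.04,-0.119,0,0,-0.2,0.6],[0.06,0.06,-0.119,0,0,-0.3,0.6],[0.08,0.08,-0.119,0,0,-0.4,0.6],[0.1,0.1,-0.119,0,0,-0.5,0.6],[0.12,0.12,-0.119,0,0,-0.6,0.6],[0.14,0.14,-0.119,0,0,-0.7,0.6],[0.155,0.155,-0.119,0,0,-0.8,0.6]]]'

```text
clock: 19.68
position: [0.5841, -0.0569, 0.12]
ee_rot: [0.103, -3.14, -0.001]
force: [0.2, -0.5, 0.7]
width: 0.346
gripper_force: 30.0
```

jog_arm --motion '[[[0,0.01,0,0,0,-0.049,0.6],[-0.002,0.021,0,0,0,-0.049,0.6],[-0.002,0.021,0,0,0,-0.049,0.6],[-0.002,0.021,0,0,0,-0.049,0.6],[-0.002,0.021,0,0,0,-0.049,0.6],[-0.002,0.021,0,0,0,-0.049,0.6]]]'

```text
clock: 20.18
position: [0.5852, -0.0404, 0.12]
ee_rot: [0.165, -3.137, 0.001]
force: [-0.6, -0.1, -0.2]
width: 0.346
gripper_force: 30.0
```

```bash
python3 - <<'E'
from h import *
s=st();T=np.array([.6006,.0094]);th=.1077;u=np.array([np.cos(th),np.sin(th)]);v=np.array([-u[1],u[0]])
P=T+u*(-.02)+v*(-.045);print(P,rel(s,[*P,.016],down(th+np.pi/2)))
E
```

```text
t20.18 pos [ 0.5852 -0.0404  0.12  ] rot [ 1.650e-01 -3.137e+00  1.000e-03] F [-0.6 -0.1 -0.2] w 0.346 gf 30.0 q [-0.16   0.482  0.192  1.805 -0.116  0.866  1.762]
[ 0.58555302 -0.03748911] [-7.00e-04  3.00e-03  1.04e-01 -9.00e-04 -1.00e-04 -2.90e-03]
```

jog_arm --motion '[[[0,0.003,0.03,0,0,0,0.6],[0,0.003,0.06,0,0,0,0.6],[0,0.003,0.09,0,0,0,0.6],[0,0.003,0.103,0,0,0,0.6],[0,0.003,0.103,0,0,0,0.6],[0,0.003,0.103,0,0,0,0],[0,0.003,0.103,0,0,0,0],[0,0.003,0.103,0,0,0,0],[0,0.003,0.103,0,0,0,0],[0,0.003,0.06,0,0,0,0]]]'

```text
clock: 21.02
position: [0.5807, -0.0354, 0.0537]
ee_rot: [0.17, -3.127, -0.0]
force: [-0.0, 1.2, 0.2]
width: 0.497
gripper_force: 0.0
```

jog_arm --motion '[[[0,0,-0.04,0,0,0,0],[0,0,-0.08,0,0,0,0],[0,0,-0.12,0,0,0,-0.3],[0,0,-0.12,0,0,0,-0.3],[0,0,-0.12,0,0,0,-0.3]]]'

```text
clock: 21.43
position: [0.5868, -0.0357, 0.1825]
ee_rot: [-0.169, 3.13, 0.0]
force: [-1.6, 0.8, -0.8]
width: 0.637
gripper_force: 0.0
```

```bash
python3 - <<'E'
from h import *
im=get_image("top");print(*tile2fit(im)[2:],sep="\n")
s=st();print(rel(s,[.5846,.2585,.12],down(2.14-np.pi/2)),rel(s,[.5846,.2585,.12],down(2.14+np.pi/2)))
print(observe()["force"])
E
```

```text
(array([0.5848, 0.2586, 2.1341]), np.float64(0.888), np.int64(310), array([184.3, 235.8]))
(array([0.5847, 0.2579, 2.1283]), np.float64(0.888), np.int64(310), array([184.3, 235.8]))
t21.48 pos [ 0.5854 -0.0356  0.1803] rot [-0.17   3.134  0.   ] F [-0.4  0.4 -0.7] w 0.644 gf 0.0 q [-0.18   0.413  0.208  1.745 -0.1    0.99   1.744]
[-0.0307  0.2925  0.0604  0.0018  0.0027  1.1097] [-3.0700e-02  2.9250e-01  6.0400e-02 -3.1000e-03  2.0000e-03 -2.0319e+00]
[-0.39240166  0.36930702 -0.71890522]
```

jog_arm --motion '[[[-0.003,0.03,0,0,0,0.11,-0.3],[-0.006,0.06,0,0,0,0.22,-0.3],[-0.009,0.09,0,0,0,0.33,-0.3],[-0.012,0.12,0,0,0,0.44,-0.3],[-0.016,0.15,0,0,0,0.55,-0.3],[-0.02,0.18,0,0,0,0.66,-0.3],[-0.023,0.21,0.01,0,0,0.77,-0.3],[-0.026,0.24,0.03,0,0,0.88,-0.3],[-0.029,0.27,0.05,0,0,0.99,-0.3],[-0.031,0.292,0.06,0,0,1.11,-0.3]]]'

```text
clock: 22.32
position: [0.5815, 0.2605, 0.1149]
ee_rot: [-1.511, -2.75, 0.005]
force: [0.3, 1.3, 0.2]
width: 0.65
gripper_force: 0.0
```

jog_arm --motion '[[[0,0,0,0,0,0,-0.3],[0,0,0,0,0,0,-0.3],[0,0,0,0,0,0,-0.3],[0,0,0,0,0,0,-0.3]]]'

```text
clock: 22.65
position: [0.5845, 0.2561, 0.1188]
ee_rot: [1.51, 2.754, -0.001]
force: [-0.0, 0.1, 0.5]
width: 0.649
gripper_force: 0.0
```

```bash
python3 - <<'E'
from h import *
s=st();print(rel(s,[.5846,.2583,.002],down(2.14-np.pi/2)))
E
```

```text
t22.65 pos [0.5845 0.2561 0.1188] rot [ 1.510e+00  2.754e+00 -1.000e-03] F [-0.   0.1  0.5] w 0.649 gf 0.0 q [-0.768  0.578  0.41   1.685 -0.273  0.936  0.314]
[ 0.0019  0.0013  0.1168 -0.0003  0.0008 -0.0011]
```

jog_arm --motion '[[[0.002,0.001,0.035,0,0,0,-0.3],[0.002,0.001,0.07,0,0,0,-0.3],[0.002,0.001,0.1,0,0,0,-0.3],[0.002,0.001,0.117,0,0,0,-0.3],[0.002,0.001,0.117,0,0,0,-0.3],[0.002,0.001,0.117,0,0,0,-0.3],[0.002,0.001,0.117,0,0,0,-0.3]]]'

```text
clock: 23.23
position: [0.5847, 0.2587, 0.0023]
ee_rot: [1.511, 2.754, 0.001]
force: [0.3, -0.3, 0.5]
width: 0.651
gripper_force: 0.0
```

jog_arm --motion '[[[0,0,0,0,0,0,0.6],[0,0,0,0,0,0,0.6],[0,0,0,0,0,0,0.6],[0,0,0,0,0,0,0.6],[0,0,0,0,0,0,0.6],[0,0,0,0,0,0,0.6],[0,0,0,0,0,0,0.6],[0,0,0,0,0,0,0.6]]]'

```text
clock: 23.9
position: [0.5839, 0.2602, 0.0018]
ee_rot: [1.509, 2.756, 0.0]
force: [0.1, -0.8, 2.7]
width: 0.347
gripper_force: 30.0
```

```bash
python3 - <<'E'
from h import *
s=st();T=np.array([.6006,.0094]);th=.1077;u=np.array([np.cos(th),np.sin(th)]);v=np.array([-u[1],u[0]])
P=T+u*(-.02)+v*(.045);print(P,rel(s,[*P,.12],down(th+np.pi/2)))
E
```

```text
t23.90 pos [0.5839 0.2602 0.0018] rot [1.509 2.756 0.   ] F [ 0.1 -0.8  2.7] w 0.347 gf 30.0 q [-0.727  0.724  0.342  1.756 -0.344  0.721  0.366]
[0.57587874 0.05198943] [-1.7110e-01 -1.1900e-01 -1.1820e-01  1.0000e-04  0.0000e+00 -1.1095e+00]
```

jog_arm --motion '[[[0,0,-0.035,0,0,0,0.6],[0,0,-0.07,0,0,0,0.6],[-0.02,-0.014,-0.1,0,0,-0.12,0.6],[-0.04,-0.028,-0.118,0,0,-0.24,0.6],[-0.06,-0.042,-0.118,0,0,-0.36,0.6],[-0.08,-0.056,-0.118,0,0,-0.48,0.6],[-0.1,-0.07,-0.118,0,0,-0.6,0.6],[-0.12,-0.084,-0.118,0,0,-0.72,0.6],[-0.14,-0.098,-0.118,0,0,-0.84,0.6],[-0.16,-0.112,-0.118,0,0,-0.96,0.6]]]'

```text
clock: 24.73
position: [0.5756, 0.0639, 0.1198]
ee_rot: [0.056, 3.141, 0.0]
force: [0.5, -0.4, -0.2]
width: 0.343
gripper_force: 30.0
```

jog_arm --motion '[[[0,-0.013,0,0,0,-0.1,0.6],[0,-0.013,0,0,0,-0.15,0.6],[0,-0.013,0,0,0,-0.15,0.6],[0,-0.013,0,0,0,-0.15,0.6],[0,-0.013,0,0,0,-0.15,0.6]]]'

```text
clock: 25.15
position: [0.5752, 0.0529, 0.1196]
ee_rot: [0.168, -3.137, -0.001]
force: [0.2, -0.0, 0.3]
width: 0.34
gripper_force: 30.0
```

```bash
python3 - <<'E'
from h import *
s=st();T=np.array([.6006,.0094]);th=.1077;u=np.array([np.cos(th),np.sin(th)]);v=np.array([-u[1],u[0]])
P=T+u*(-.02)+v*(.045);print(P,rel(s,[*P,.016],down(th+np.pi/2)))
E
```

```text
t25.15 pos [0.5752 0.0529 0.1196] rot [ 1.680e-01 -3.137e+00 -1.000e-03] F [ 0.2 -0.   0.3] w 0.34 gf 30.0 q [-0.275  0.468  0.127  1.824 -0.076  0.855  1.566]
[0.57587874 0.05198943] [-6.000e-04 -1.000e-03  1.036e-01  5.000e-04 -1.000e-04 -6.000e-04]
```

jog_arm --motion '[[[0,0,0.03,0,0,0,0.6],[0,0,0.06,0,0,0,0.6],[0,0,0.09,0,0,0,0.6],[0,0,0.102,0,0,0,0.6],[0,0,0.102,0,0,0,0.6],[0,0,0.102,0,0,0,0],[0,0,0.102,0,0,0,0],[0,0,0.102,0,0,0,0],[0,0,0.102,0,0,0,0],[0,0,0.06,0,0,0,0]]]'

```text
clock: 25.98
position: [0.5711, 0.0517, 0.0545]
ee_rot: [0.17, -3.127, 0.002]
force: [0.8, 0.3, 0.4]
width: 0.502
gripper_force: 0.0
```

jog_arm --motion '[[[0,0,-0.04,0,0,0,0],[0,0,-0.08,0,0,0,0],[0,0,-0.12,0,0,0,-0.3],[0,0,-0.14,0,0,0,-1],[0,0,-0.14,0,0,0,-1]]]'

```text
clock: 26.4
position: [0.5783, 0.0524, 0.206]
ee_rot: [-0.169, 3.127, 0.003]
force: [1.0, -0.7, -1.1]
width: 0.67
gripper_force: 0.0
```

```bash
cat > kin.py <<'E'
from h import *
from scipy.optimize import least_squares
D=[([-1.352,.434,.025,1.573,-.012,1.134,-.075],[.1977,.5929,.2268],[.503,3.101,0]),
([-.442,.492,.340,2.280,-.397,.421,.394],[.4273,.0247,.0055],[2.025,2.401,.002]),
([-.847,.418,.985,2.238,-.528,.735,-.954],[.4265,-.0091,.0997],[3.136,.177,0]),
([-.696,.626,.926,1.76,-.571,1.048,-1.03],[.6086,.0102,.1481],[3.137,.166,.002]),
([.128,.748,.357,1.711,-.357,.748,1.493],[.5942,-.2787,.0011],[-1.137,-2.928,0]),
([-.768,.578,.41,1.685,-.273,.936,.314],[.5845,.2561,.1188],[1.51,2.754,-.001]),
([-.275,.468,.127,1.824,-.076,.855,1.566],[.5752,.0529,.1196],[.168,-3.137,-.001]),
([-.16,.482,.192,1.805,-.116,.866,1.762],[.5852,-.0404,.12],[.165,-3.137,.001])]
Rz=lambda t:R.from_euler("z",t);Ry=lambda t:R.from_euler("y",t)
def fk(q,p,sg):
    s=sg;h,L1,L2,L3,o1,e1,e2,w,a0,o7=p
    r=Rz(s[0]*q[0]+o1);P=np.array([0,0,h])+r.apply([a0,0,0])
    r=r*Ry(q[1])*Rz(s[1]*q[2]);P=P+r.apply([e1,0,L1]);r=r*Ry(q[3])*Rz(s[2]*q[4]);P=P+r.apply([e2,0,L2]);r=r*Ry(q[5])
    P=P+r.apply([w,0,L3]);r=r*Rz(s[3]*q[6]+o7);return P,r
def res(p,sg):
    o=[]
    for q,P,rv in D:
        A,r=fk(q,p,sg);o+=list(A-P)+list(.2*(R.from_rotvec(rv).inv()*r).as_rotvec())
    return np.array(o)
import json,os
if __name__=="__main__":
    import itertools;best=None
    for sg in itertools.product((1,-1),repeat=4):
      for o7 in(0,np.pi/2,-np.pi/2,np.pi):
        o=least_squares(res,[.3,.4,.4,.25,0,0,0,0,0,o7],args=(sg,))
        if best is None or o.cost<best[0]:best=(o.cost,sg,o.x)
    print(best[0],best[1],best[2].round(4),np.abs(res(best[2],best[1])).max());json.dump([list(best[1]),best[2].tolist()],open("kin.json","w"))
E
python3 kin.py; python3 -c "
from h import *
st()"
```

```text
0.0003461323814532379 (-1, -1, -1, -1) [-0.7203  0.5665  0.4132 -0.6045 -0.0843  0.0131 -0.0129 -0.0015 -0.004
  1.4864] 0.012012352323402031
t26.40 pos [0.5783 0.0524 0.206 ] rot [-1.690e-01  3.127e+00  3.000e-03] F [ 1.  -0.7 -1.1] w 0.67 gf 0.0 q [-0.288  0.374  0.144  1.73  -0.062  1.032  1.556]
```

```bash
python3 - <<'E'
from kin import *
for h in(.1,.15,.2,.25,.3,.35): print(h,proj("side",[[0,-.08,h],[0,0,h]]).round(0).tolist())
sg,p=json.load(open("kin.json"))
q=[-.556,.309,.486,2.209,-.226,.672,.252]
for L3 in(.2,.25,.3,.35):
    pp=list(p);pp[3]=L3;pp[0]=L3-.1158
    r=Rz(-q[0]+p[4]);P=np.array([0,0,pp[0]]);r=r*Ry(q[1])*Rz(-q[2]);E=P+r.apply([p[5],0,p[1]]);r=r*Ry(q[3])*Rz(-q[4]);W=E+r.apply([p[6],0,p[2]])
    print(L3,E.round(3),W.round(3),proj("side",[E,W]).round(0).tolist(),fk(q,pp,sg)[0].round(3))
E
```

```text
0.1 [[22.0, 234.0], [44.0, 221.0]]
0.15 [[17.0, 209.0], [40.0, 198.0]]
0.2 [[12.0, 184.0], [35.0, 173.0]]
0.25 [[7.0, 157.0], [31.0, 149.0]]
0.3 [[2.0, 130.0], [26.0, 123.0]]
0.35 [[-4.0, 101.0], [22.0, 97.0]]
0.2 [0.166 0.078 0.62 ] [0.429 0.031 0.305] [[106.0, -56.0], [249.0, 121.0]] [0.426 0.028 0.105]
0.25 [0.166 0.078 0.67 ] [0.429 0.031 0.355] [[103.0, -86.0], [248.0, 95.0]] [0.426 0.028 0.105]
0.3 [0.166 0.078 0.72 ] [0.429 0.031 0.405] [[99.0, -118.0], [247.0, 68.0]] [0.426 0.028 0.105]
0.35 [0.166 0.078 0.77 ] [0.429 0.031 0.455] [[95.0, -151.0], [246.0, 40.0]] [0.426 0.028 0.105]
```

```bash
cat > ik.py <<'E'
from kin import *
sg,p=json.load(open("kin.json"));p[3]=.36;p[0]=.36-.1158
lo=np.array([-2.62,-.44,-1.27,.08,-1.32,.12,-2.74]);hi=np.array([2.62,2.09,1.32,2.57,4.46,2,2.74])
def ik(P,Rt,q0,w=.02):
    f=lambda q:(lambda A,r:np.r_[(A-P)*10,(Rt.inv()*r).as_rotvec()*3,w*(q-q0)])(*fk(q,p,sg))
    o=least_squares(f,np.clip(q0,lo+.03,hi-.03),bounds=(lo+.02,hi-.02));A,r=fk(o.x,p,sg);return o.x,np.linalg.norm(A-P),np.linalg.norm((Rt.inv()*r).as_rotvec())
def tool(d,phi,sgn=1): # tool z heading az d, phi below horizontal (may exceed 90); y horizontal
    z=np.array([np.cos(d)*np.cos(phi),np.sin(d)*np.cos(phi),-np.sin(phi)]);y=sgn*np.array([-np.sin(d),np.cos(d),0]);return R.from_matrix(np.c_[np.cross(y,z),y,z])
E
python3 - <<'E'
from ik import *
th=.1077;T=np.array([.6006,.0094]);u=np.array([np.cos(th),np.sin(th)]);v=np.array([-u[1],u[0]])
q0=np.array([-.288,.374,.144,1.73,-.062,1.032,1.556]);C=np.array([.463,-.2485,.05]);off=.011
for name,d in(("+y",th+np.pi/2),("-y",th-np.pi/2)):
  for dd in(-.5,-.25,0,.25,.5):
   for sgn in(1,-1):
    q=q0;out=[]
    for i,phi in enumerate(np.radians([90,65,40])):
        Rt=tool(d+dd,phi,sgn);q,e,a=ik(C+[0,0,.1 if i<2 else 0]+Rt.apply([0,0,off]),Rt,q);out.append((round(e*1e3,1),round(a,3)))
    qg=q
    m=v*(1 if name=="+y" else -1)
    for i,phi in enumerate(np.radians([40,70,100,125,140])):
        Pc=np.r_[T-u*.04-m*.085,.115 if i>3 else .2];Rt=tool(d,phi,sgn);q,e,a=ik(Pc+Rt.apply([0,0,off]),Rt,q);out.append((round(e*1e3,1),round(a,3)))
    print(name,dd,sgn,out,qg.round(2),q.round(2))
E
```

```text
+y -0.5 1 [(np.float64(0.0), np.float64(0.0)), (np.float64(11.5), np.float64(0.07)), (np.float64(32.0), np.float64(0.207)), (np.float64(34.1), np.float64(0.381)), (np.float64(17.6), np.float64(0.127)), (np.float64(0.0), np.float64(0.0)), (np.float64(0.0), np.float64(0.0)), (np.float64(0.0), np.float64(0.0))] [ 1.51  1.19 -1.25  1.98  0.52  0.78  2.72] [ 0.12  0.8  -0.78  1.93  1.28  1.54  1.9 ]
+y -0.5 -1 [(np.float64(0.0), np.float64(0.0)), (np.float64(0.0), np.float64(0.0)), (np.float64(0.0), np.float64(0.0)), (np.float64(0.0), np.float64(0.0)), (np.float64(0.0), np.float64(0.0)), (np.float64(0.0), np.float64(0.0)), (np.float64(0.0), np.float64(0.0)), (np.float64(0.0), np.float64(0.0))] [ 0.59  0.83  0.38  1.85 -0.97  1.37  1.19] [-1.04  0.88  0.98  1.96  0.28  0.68 -0.37]
+y -0.25 1 [(np.float64(0.0), np.float64(0.0)), (np.float64(30.5), np.float64(0.197)), (np.float64(46.8), np.float64(0.34)), (np.float64(34.1), np.float64(0.381)), (np.float64(17.6), np.float64(0.127)), (np.float64(0.0), np.float64(0.0)), (np.float64(0.0), np.float64(0.0)), (np.float64(0.0), np.float64(0.0))] [ 1
[... 6052 characters left out ...]
float64(1.5), np.float64(0.005)), (np.float64(0.0), np.float64(0.0)), (np.float64(0.0), np.float64(0.0)), (np.float64(0.0), np.float64(0.0)), (np.float64(0.0), np.float64(0.0)), (np.float64(0.0), np.float64(0.0))] [-0.09  0.65  0.17  2.55  2.4   0.83 -1.8 ] [ 0.86  0.99 -1.1   1.87 -0.03  0.85  0.09]
-y 0.5 -1 [(np.float64(58.4), np.float64(0.307)), (np.float64(7.4), np.float64(0.04)), (np.float64(2.3), np.float64(0.008)), (np.float64(0.0), np.float64(0.0)), (np.float64(0.0), np.float64(0.0)), (np.float64(0.0), np.float64(0.0)), (np.float64(15.5), np.float64(0.113)), (np.float64(26.4), np.float64(0.195))] [ 0.2   0.66 -0.21  2.55  2.25  1.    1.54] [ 0.85  1.05 -1.25  1.9   0.33  0.79  2.72]
```

```bash
python3 - <<'E'
from ik import *
s=st();print(rel(s,[.47,-.30,.27],down(.1077)))
print((tool(.1077+np.pi/2,np.pi/2,-1).inv()*down(.1077)).as_rotvec())
E
```

```text
t26.40 pos [0.5783 0.0524 0.206 ] rot [-1.690e-01  3.127e+00  3.000e-03] F [ 1.  -0.7 -1.1] w 0.67 gf 0.0 q [-0.288  0.374  0.144  1.73  -0.062  1.032  1.556]
[ 0.1449 -0.3386 -0.0659  0.0091  0.0074  1.5709]
[-6.16297582e-33 -6.12323400e-17  0.00000000e+00]
```

jog_arm --motion '[[[0.012,-0.02,-0.01,0,0,0.1,-1],[0.024,-0.05,-0.03,0,0,0.2,-1],[0.036,-0.08,-0.05,0,0,0.3,-1],[0.05,-0.11,-0.066,0,0,0.4,-1],[0.06,-0.14,-0.066,0,0,0.52,-1],[0.075,-0.17,-0.066,0,0,0.64,-1],[0.09,-0.2,-0.066,0,0,0.76,-1],[0.1,-0.23,-0.066,0,0,0.88,-1],[0.115,-0.26,-0.066,0,0,1.0,-1],[0.13,-0.29,-0.066,0,0,1.1,-1]]]'

```text
clock: 27.23
position: [0.4765, -0.2515, 0.2656]
ee_rot: [1.503, 2.758, 0.001]
force: [0.5, -0.4, 0.6]
width: 0.999
gripper_force: 0.0
```

jog_arm --motion '[[[0,0,0,0,0,0.12,-1],[0,0,0,0,0,0.24,-1],[0,0,0,0,0,0.36,-1],[0,0,0,0,0,0.47,-1],[0,0,0,0,0,0.47,-1],[0,0,0,0,0,0.47,-1],[0,0,0,0,0,0.47,-1]]]'

```text
clock: 27.82
position: [0.4772, -0.2501, 0.2654]
ee_rot: [-2.093, -2.343, -0.0]
force: [0.6, 0.4, -0.2]
width: 0.999
gripper_force: 0.0
```

```bash
python3 - <<'E'
from ik import *
s=st();d=.1077+np.pi/2;Rt=tool(d,np.radians(40),-1);C=np.array([.463,-.2485,.05])
print(rel(s,C+Rt.apply([0,0,-.11]),Rt))
print(fk(s["joints"],p,sg)[0]-s["position"])
E
```

```text
t27.82 pos [ 0.4772 -0.2501  0.2654] rot [-2.093 -2.343 -0.   ] F [ 0.6  0.4 -0.2] w 0.999 gf 0.0 q [-0.067  0.279  0.583  1.762 -0.167  1.15   0.679]
[-0.0811 -0.0144  0.1447 -0.0021  0.8725  0.0048]
[-0.00923196  0.00765927  0.00324049]
```

jog_arm --motion '[[[-0.02,0,0,0,0.1,0,-1],[-0.04,-0.005,0,0,0.2,0,-1],[-0.06,-0.01,0,0,0.3,0,-1],[-0.08,-0.014,0.02,0,0.4,0,-1],[-0.08,-0.014,0.04,0,0.5,0,-1],[-0.08,-0.014,0.06,0,0.6,0,-1],[-0.08,-0.014,0.08,0,0.7,0,-1],[-0.08,-0.014,0.1,0,0.8,0,-1],[-0.08,-0.014,0.12,0,0.87,0,-1],[-0.08,-0.014,0.13,0,0.87,0,-1]]]'

```text
clock: 28.65
position: [0.4695, -0.3318, 0.1296]
ee_rot: [-1.593, -1.77, -0.745]
force: [-1.3, 0.5, -1.0]
width: 1.002
gripper_force: 0.0
```

jog_arm --motion '[[[0,0,0,0,0,0,-1],[0,0,0,0,0,0,-1],[0,0,0,0,0,0,-1],[0,0,0,0,0,0,-1]]]'

```text
clock: 28.98
position: [0.4732, -0.3313, 0.138]
ee_rot: [-1.596, -1.786, -0.742]
force: [0.3, 0.6, -0.4]
width: 1.0
gripper_force: 0.0
```

```bash
python3 - <<'E'
from ik import *
s=st();d=.1077+np.pi/2;Rt=tool(d,np.radians(40),-1);C=np.array([.463,-.2485,.05])
print(rel(s,C+Rt.apply([0,0,-.11]),Rt));print(fk(s["joints"],p,sg)[0]-s["position"])
im=get_image("side");cv2.imwrite("pics/s8.png",im[100:400,100:500,::-1])
get_image("top")
for c in("side","top"):
  if c=="side": pass
  for x in silhouettes("cup",c)[:2]:
    q=ray(c,x["pixel"],.04);f=fit(c,x["mask"],"cup",[.463,-.248,0],yaw=False);print(c,x["p"],np.round(x["pixel"]),f[0].round(4),round(f[1],3))
E
```

```text
t28.98 pos [ 0.4732 -0.3313  0.138 ] rot [-1.596 -1.786 -0.742] F [ 0.3  0.6 -0.4] w 1.0 gf 0.0 q [ 0.608  0.93   0.405  1.293 -0.686  1.813  1.244]
[-0.0137 -0.0013  0.0105 -0.0001  0.0067  0.0046]
[ 0.00648    -0.01720304 -0.01348344]
side 0.71 [248. 310.] [ 0.4624 -0.25    0.0474] 0.907
top 0.77 [411. 293.] [ 0.4648 -0.2529  0.0202] 0.672
```

View pics/s8.png

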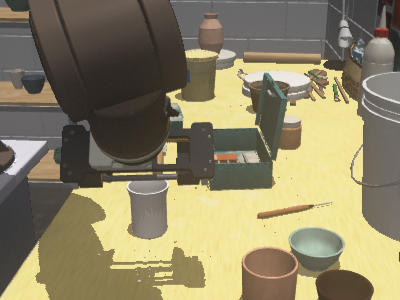

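The gripper is tilted behind the cup, and the cup at about (150,205) in the crop is undisturbed. Both tiles are in the tin (rust visible). I'll advance along the tool axis.

jog_arm --motion '[[[-0.0137,-0.001,0.01,0,0.007,0.005,-1],[-0.0137,-0.001,0.03,0,0.007,0.005,-1],[-0.0137,-0.001,0.05,0,0.007,0.005,-1],[-0.0137,-0.001,0.07,0,0.007,0.005,-1],[-0.0137,-0.001,0.09,0,0.007,0.005,-1],[-0.0137,-0.001,0.11,0,0.007,0.005,-1],[-0.0137,-0.001,0.12,0,0.007,0.005,-1],[-0.0137,-0.001,0.12,0,0.007,0.005,-1],[-0.0137,-0.001,0.12,0,0.007,0.005,-1],[-0.0137,-0.001,0.12,0,0.007,0.005,-1]]]'

```text
clock: 30.02
position: [0.4623, -0.2503, 0.0479]
ee_rot: [-1.597, -1.772, -0.744]
force: [-0.5, -0.9, 0.2]
width: 1.003
gripper_force: 0.0
```

```bash
python3 - <<'E'
from ik import *
s=st();d=.1077+np.pi/2;Rt=tool(d,np.radians(40),-1);C=np.array([.463,-.2485,.05])
print(rel(s,C+Rt.apply([0,0,.011]),Rt))
E
```

```text
t30.02 pos [ 0.4623 -0.2503  0.0479] rot [-1.597 -1.772 -0.744] F [-0.5 -0.9  0.2] w 1.003 gf 0.0 q [ 0.536  0.953  0.369  1.529 -0.727  1.585  1.322]
[ 0.0027  0.0009  0.011  -0.0002 -0.0028 -0.0042]
```

jog_arm --motion '[[[0.001,0.001,0.01,0,0,0,-1],[0.001,0.001,0.01,0,0,0,-1],[0.001,0.001,0.01,0,0,0,-1],[0.001,0.001,0.01,0,0,0,0.3],[0.001,0.001,0.01,0,0,0,0.3],[0.001,0.001,0.01,0,0,0,0.3],[0.001,0.001,0.01,0,0,0,0.3],[0.001,0.001,0.01,0,0,0,0.3],[0.001,0.001,0.01,0,0,0,0.3],[0.001,0.001,0.01,0,0,0,0.3]]]' --force 40

```text
clock: 30.85
position: [0.4621, -0.2408, 0.0419]
ee_rot: [-1.596, -1.771, -0.744]
force: [-0.3, -0.4, 0.6]
width: 0.629
gripper_force: 38.5
```

jog_arm --motion '[[[0,0,0,0,0,0,0.3],[0,0,0,0,0,0,0.3],[0,0,0,0,0,0,0.3]]]'

```text
clock: 31.1
position: [0.4621, -0.2408, 0.0419]
ee_rot: [-1.596, -1.771, -0.744]
force: [-0.8, -0.8, 2.1]
width: 0.623
gripper_force: 38.4
```

```bash
python3 - <<'E'
from ik import *
s=st();R0=R.from_rotvec(s["ee_rot"]);d=.1077+np.pi/2
print("up in tool",R0.inv().apply([0,0,1]).round(4),rel(s,np.array(s["position"])+[0,0,.17],tool(d,np.radians(40),-1)))
E
```

```text
t31.10 pos [ 0.4621 -0.2408  0.0419] rot [-1.596 -1.771 -0.744] F [-0.8 -0.8  2.1] w 0.623 gf 38.4 q [ 0.527  0.954  0.364  1.55  -0.733  1.566  1.326]
up in tool [ 0.7687 -0.0039 -0.6396] [ 0.1307 -0.0007 -0.1087 -0.0009 -0.0042 -0.0043]
```

```bash
cat >> ik.py <<'E'
th=.1077;T=np.array([.6006,.0094]);u=np.array([np.cos(th),np.sin(th)]);v=np.array([-u[1],u[0]]);dy=th+np.pi/2
def G(lx,ly,z,phi,off=.010):
    Rt=tool(dy,np.radians(phi),-1);return np.r_[T+u*lx+v*ly,z]+Rt.apply([0,0,off]),Rt
E
python3 - <<'E'
from ik import *
s=st();print(rel(s,*G(-.10,-.22,.17,50)),rel(s,*G(-.032,-.15,.18,65)))
E
```

```text
t31.10 pos [ 0.4621 -0.2408  0.0419] rot [-1.596 -1.771 -0.744] F [-0.8 -0.8  2.1] w 0.623 gf 38.4 q [ 0.527  0.954  0.364  1.55  -0.733  1.566  1.326]
[ 0.1058  0.0641 -0.0615 -0.0013 -0.1787 -0.0042] [ 0.1561  0.1319 -0.015  -0.0018 -0.4405 -0.004 ]
```

jog_arm --motion '[[[0.015,0,-0.013,0,0,0,0.3],[0.03,0,-0.026,0,0,0,0.3],[0.052,0.005,-0.044,0,0,0,0.3],[0.075,0.02,-0.06,0,-0.05,0,0.3],[0.092,0.04,-0.066,0,-0.11,0,0.3],[0.106,0.064,-0.0615,0,-0.18,0,0.3],[0.12,0.085,-0.05,0,-0.26,0,0.3],[0.135,0.105,-0.035,0,-0.34,0,0.3],[0.15,0.125,-0.022,0,-0.42,0,0.3],[0.156,0.132,-0.015,0,-0.44,0,0.3]]]'

```text
clock: 31.93
position: [0.5882, -0.1319, 0.1727]
ee_rot: [-1.856, -2.081, -0.413]
force: [1.3, 1.6, -3.6]
width: 0.624
gripper_force: 38.7
```

jog_arm --motion '[[[0,0,0,0,0,0,0.3],[0,0,0,0,0,0,0.3],[0,0,0,0,0,0,0.3]]]'

```text
clock: 32.18
position: [0.5839, -0.1396, 0.1704]
ee_rot: [-1.864, -2.069, -0.408]
force: [-0.2, -0.5, -3.3]
width: 0.627
gripper_force: 38.7
```

```bash
python3 - <<'E'
from ik import *
s=st();
print(rel(s,*G(-.032,-.11,.16,95)),rel(s,*G(-.032,-.092,.115,110)))
E
```

```text
t32.18 pos [ 0.5839 -0.1396  0.1704] rot [-1.864 -2.069 -0.408] F [-0.2 -0.5 -3.3] w 0.627 gf 38.7 q [ 0.076  0.619  0.48   1.584 -0.639  1.342  0.877]
[ 0.0235  0.0006  0.0335 -0.0046 -0.5241 -0.0036] [ 0.0187  0.0008  0.0803 -0.0051 -0.7859 -0.003 ]
```

jog_arm --motion '[[[0.006,0,0.006,0,-0.1,0,0.3],[0.011,0,0.013,0,-0.2,0,0.3],[0.016,0,0.02,0,-0.3,0,0.3],[0.02,0,0.028,0,-0.4,0,0.3],[0.0235,0,0.0335,0,-0.5,0,0.3],[0.022,0,0.045,0,-0.58,0,0.3],[0.021,0,0.058,0,-0.66,0,0.3],[0.02,0,0.07,0,-0.72,0,0.3],[0.019,0,0.078,0,-0.76,0,0.3],[0.019,0,0.078,0,-0.76,0,0.3]]]'

```text
clock: 33.02
position: [0.5772, -0.0867, 0.1053]
ee_rot: [1.928, 2.152, -0.326]
force: [-1.1, 1.5, -3.8]
width: 0.628
gripper_force: 38.8
```

jog_arm --motion '[[[0,0,0,0,0,0,0.3],[0,0,0,0,0,0,0.3]]]'

```text
clock: 33.18
position: [0.579, -0.0912, 0.1089]
ee_rot: [1.934, 2.144, -0.319]
force: [-0.7, -0.3, -3.2]
width: 0.63
gripper_force: 38.8
```

```bash
python3 - <<'E'
from ik import *
s=st();R0=R.from_rotvec(s["ee_rot"]);g=np.array(s["position"])-R0.apply([0,0,.01]);print("G local",(g[:2]-T)@u,(g[:2]-T)@v,g[2])
print(rel(s,*G(-.032,-.092,.112,125)),rel(s,*G(-.032,-.092,.112,143)))
im=get_image("side");cv2.imwrite("pics/s9.png",cv2.resize(im[130:310,200:440],(640,480))[...,::-1])
E
```

```text
t33.18 pos [ 0.579  -0.0912  0.1089] rot [ 1.934  2.144 -0.319] F [-0.7 -0.3 -3.2] w 0.63 gf 38.8 q [-0.677  0.604  0.793  1.909 -0.14   0.751  0.216]
G local -0.03226855269463739 -0.0945058427444463 0.11840579708505365
[ 0.0016  0.0003  0.0049 -0.0055 -0.2882 -0.003 ] [-1.300e-03  3.000e-04  3.500e-03 -6.000e-03 -6.024e-01 -2.100e-03]
```

View pics/s9.png

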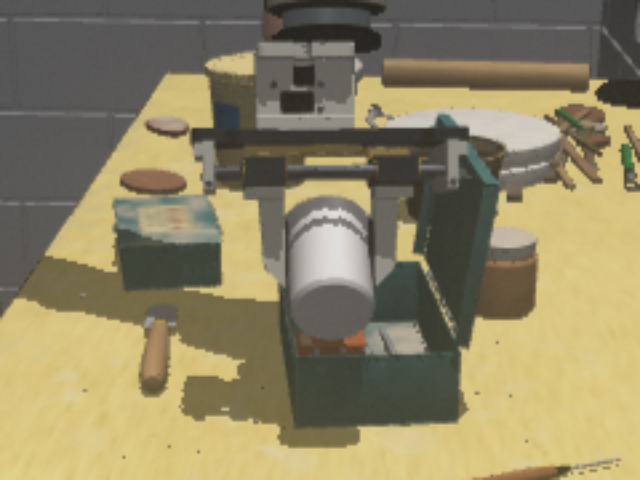

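The cup is tipped about 70° over the right end of the tin with clear force readings, and the gripper body is just in front of the lid. I'll tip on slowly.

jog_arm --motion '[[[0,0,0.001,0,-0.05,0,0.3],[0,0,0.002,0,-0.1,0,0.3],[0.001,0,0.003,0,-0.15,0,0.3],[0.001,0,0.004,0,-0.2,0,0.3],[0.0015,0,0.005,0,-0.25,0,0.3],[0.0015,0,0.005,0,-0.3,0,0.3],[0.001,0,0.005,0,-0.35,0,0.3],[0.0005,0,0.005,0,-0.4,0,0.3],[0,0,0.004,0,-0.45,0,0.3],[0,0,0.004,0,-0.5,0,0.3]]]'

```text
clock: 34.07
position: [0.58, -0.0914, 0.1053]
ee_rot: [1.631, 1.81, -0.714]
force: [0.2, -0.4, -3.4]
width: 0.629
gripper_force: 38.8
```

jog_arm --motion '[[[0,0,0,0,-0.04,0,0.3],[0,0,0,0,-0.08,0,0.3],[0,0,0,0,-0.12,0,0.3],[0,0,0,0,-0.16,0,0.3],[0,0,0,0,-0.16,0,0.3],[0,0,0,0,-0.16,0,0.3],[0,0,0,0,-0.16,0,0.3],[0,0,0,0,-0.16,0,0.3],[0,0,0,0,-0.16,0,0.3],[0,0,0,0,-0.16,0,0.3]]]'

```text
clock: 34.9
position: [0.5792, -0.0906, 0.1049]
ee_rot: [1.528, 1.699, -0.82]
force: [0.7, 0.3, -2.0]
width: 0.624
gripper_force: 38.7
```

```bash
python3 - <<'E'
from ik import *
s=st();R0=R.from_rotvec(s["ee_rot"]);g=np.array(s["position"])-R0.apply([0,0,.01]);print("G local",(g[:2]-T)@u,(g[:2]-T)@v,g[2]);print("up in tool",R0.inv().apply([0,0,1]).round(4))
E
```

```text
t34.90 pos [ 0.5792 -0.0906  0.1049] rot [ 1.528  1.699 -0.82 ] F [ 0.7  0.3 -2. ] w 0.624 gf 38.7 q [-1.122  1.095  1.106  1.944  0.067  0.714 -0.215]
G local -0.03194903194104799 -0.08884468552849002 0.11040705183863558
up in tool [-0.8314 -0.0029 -0.5556]
```

jog_arm --motion '[[[0,0,0,0,0,0,0.3],[0,0,0,0,0,0,0.3],[0,0,0,0,0,0,0.3],[0,0,0,0,0,0,0.3],[0,0,0,0,0,0,0.3],[0,0,0,0,0,0,0.3]]]'

```text
clock: 35.4
position: [0.5792, -0.0902, 0.1045]
ee_rot: [1.526, 1.7, -0.821]
force: [0.1, 0.4, -1.7]
width: 0.627
gripper_force: 38.7
```

```bash
python3 - <<'E'
from ik import *
F=[]
for i in range(4): get_image("top" if i<3 else "side");F.append(observe()["force"])
print(np.mean(F,0))
im=get_image("side");cv2.imwrite("pics/s10.png",im[...,::-1])
s=st()
for g in((-.034,-.095,.14,120),(-.034,-.11,.17,95),(-.034,-.15,.18,65)): print(rel(s,*G(*g)))
E
```

```text
[ 0.35477255 -0.01936563 -2.90548376]
t35.65 pos [ 0.5792 -0.0902  0.1045] rot [ 1.526  1.7   -0.821] F [ 0.4  0.8 -2.9] w 0.627 gf 38.7 q [-1.123  1.097  1.105  1.944  0.067  0.714 -0.216]
[-0.0241 -0.0021 -0.0122 -0.0042  0.4594  0.0012]
[-5.410e-02 -2.200e-03 -1.910e-02 -4.500e-03  8.957e-01  3.000e-04]
[-8.2500e-02 -2.2000e-03  3.9000e-03 -4.6000e-03  1.4193e+00 -9.0000e-04]
```

jog_arm --motion '[[[-0.006,0,-0.003,0,0.11,0,0.3],[-0.012,0,-0.006,0,0.22,0,0.3],[-0.018,0,-0.009,0,0.33,0,0.3],[-0.024,-0.001,-0.012,0,0.45,0,0.3],[-0.033,-0.001,-0.014,0,0.56,0,0.3],[-0.041,-0.001,-0.017,0,0.68,0,0.3],[-0.048,-0.002,-0.018,0,0.79,0,0.3],[-0.054,-0.002,-0.019,0,0.9,0,0.3],[-0.06,-0.002,-0.014,0,1.01,0,0.3],[-0.066,-0.002,-0.01,0,1.12,0,0.3]]]'

```text
clock: 36.48
position: [0.5807, -0.1194, 0.1668]
ee_rot: [-2.028, -2.255, -0.144]
force: [-0.4, 0.5, -3.9]
width: 0.628
gripper_force: 38.9
```

jog_arm --motion '[[[-0.01,0,0.005,0,0.1,0,0.3],[-0.015,0,0.01,0,0.2,0,0.3],[-0.02,0,0.012,0,0.3,0,0.3],[-0.02,0,0.012,0,0.3,0,0.3],[-0.02,0,0.012,0,0.3,0,0.3]]]'

```text
clock: 36.9
position: [0.5807, -0.1406, 0.1487]
ee_rot: [-1.871, -2.064, -0.406]
force: [0.5, 0.3, -2.6]
width: 0.625
gripper_force: 38.8
```

```bash
python3 - <<'E'
from ik import *
s=st();Q=np.array([.4621,-.2408,.0419]);Rt=tool(dy,np.radians(40),-1)
print(rel(s,Q+[0,-.02,.13],tool(dy,np.radians(50),-1)),rel(s,Q+[0,0,.1],Rt))
R0=R.from_rotvec(s["ee_rot"]);g=np.array(s["position"])-R0.apply([0,0,.01]);print("G local",(g[:2]-T)@u,(g[:2]-T)@v,g[2])
E
```

```text
t36.90 pos [ 0.5807 -0.1406  0.1487] rot [-1.871 -2.064 -0.406] F [ 0.5  0.3 -2.6] w 0.625 gf 38.8 q [ 0.08   0.638  0.476  1.611 -0.652  1.305  0.899]
[-0.0883 -0.1301 -0.0657 -0.002   0.2624 -0.0108] [-0.0829 -0.1279 -0.0301 -0.0011  0.4369 -0.011 ]
G local -0.035889182371561246 -0.15122110102151456 0.15773736491855006
```

jog_arm --motion '[[[-0.01,-0.016,-0.006,0,0.04,0,0.3],[-0.02,-0.033,-0.012,0,0.08,0,0.3],[-0.03,-0.05,-0.018,0,0.12,0,0.3],[-0.042,-0.067,-0.022,0,0.18,0,0.3],[-0.052,-0.083,-0.026,0,0.24,0,0.3],[-0.063,-0.1,-0.028,0,0.3,0,0.3],[-0.073,-0.115,-0.03,0,0.37,0,0.3],[-0.083,-0.128,-0.03,0,0.437,-0.01,0.3],[-0.083,-0.128,-0.03,0,0.437,-0.01,0.3],[-0.083,-0.128,-0.03,0,0.437,-0.01,0.3]]]'

```text
clock: 37.73
position: [0.4635, -0.2381, 0.1417]
ee_rot: [-1.591, -1.78, -0.741]
force: [0.6, 0.9, -1.6]
width: 0.628
gripper_force: 38.8
```

jog_arm --motion '[[[0,0,0,0,0,0,0.3],[0,0,0,0,0,0,0.3],[0,0,0,0,0,0,0.3]]]'

```text
clock: 37.98
position: [0.4652, -0.2363, 0.1437]
ee_rot: [-1.586, -1.785, -0.744]
force: [-0.2, 0.1, -2.2]
width: 0.628
gripper_force: 38.8
```

```bash
python3 - <<'E'
from ik import *
t=get_image("top")
for q in("ball1",):
  for d in silhouettes(q,"top")[:10]: print(q,round(d["p"],2),np.round(d["pixel"]),d["mask"].sum())
si=get_image("side");o=cv2.imread("pics/s10.png")[...,::-1]
c=lambda im,x,y,w,h:cv2.resize(im[y:y+h,x:x+w],(400,300),interpolation=cv2.INTER_CUBIC)
cv2.imwrite("pics/c11.png",np.vstack([np.hstack([c(t,235,170,112,84),c(t,350,230,120,90)]),np.hstack([c(o,270,180,120,90),c(si,200,180,200,150)])])[...,::-1])
s=st();print(rel(s,[.4621,-.2408,.0419],tool(dy,np.radians(40),-1)))
E
```

```text
ball1 0.55 [281. 252.] 33
ball1 0.55 [227. 173.] 589
ball1 0.4 [296. 238.] 53
ball1 0.37 [411. 289.] 952
t38.13 pos [ 0.4647 -0.2369  0.1434] rot [-1.587 -1.784 -0.744] F [-0.2  0.1 -2.8] w 0.627 gf 38.8 q [ 0.501  0.819  0.395  1.53  -0.704  1.688  1.249]
[-0.0801 -0.0034  0.0625 -0.0037 -0.0005  0.0071]
```

View pics/c11.png

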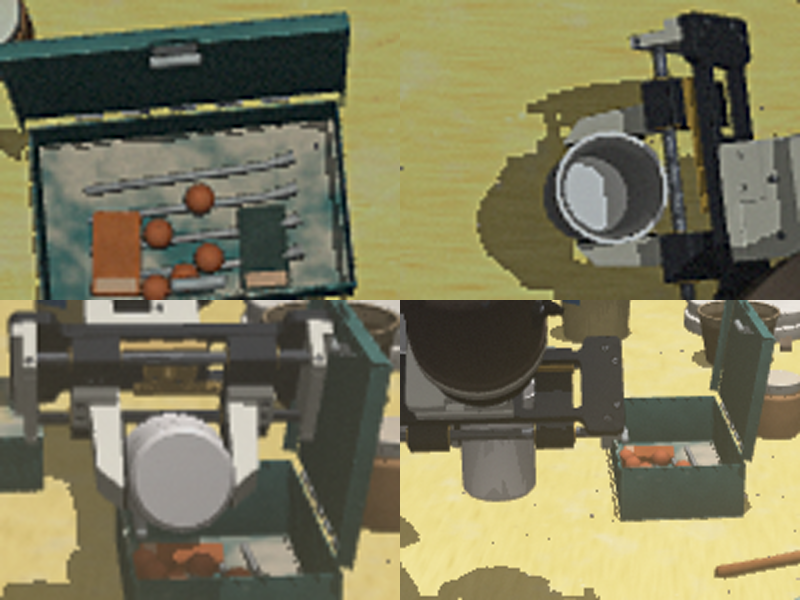

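The cup is empty. The tin holds both tiles and at least five balls, with nothing loose on the bench. I'll set the cup down upright.

jog_arm --motion '[[[-0.02,-0.001,0.015,-0.001,0,0.002,0.3],[-0.04,-0.002,0.03,-0.002,0,0.004,0.3],[-0.06,-0.003,0.047,-0.004,0,0.007,0.3],[-0.072,-0.003,0.057,-0.004,0,0.007,0.3],[-0.077,-0.003,0.061,-0.004,0,0.007,0.3],[-0.077,-0.003,0.061,-0.004,0,0.007,0.3],[-0.077,-0.003,0.061,-0.004,0,0.007,0.3],[-0.077,-0.003,0.061,-0.004,0,0.007,0.3]]]'

```text
clock: 38.8
position: [0.4623, -0.241, 0.0459]
ee_rot: [-1.597, -1.777, -0.746]
force: [0.7, 0.3, -2.8]
width: 0.623
gripper_force: 38.8
```

```bash
python3 - <<'E'
from ik import *
s=st();print(rel(s,[.4621,-.2408,.0419],tool(dy,np.radians(40),-1)),R.from_rotvec(s["ee_rot"]).inv().apply([0,0,1]).round(4))
E
```

```text
t38.80 pos [ 0.4623 -0.241   0.0459] rot [-1.597 -1.777 -0.746] F [ 0.7  0.3 -2.8] w 0.623 gf 38.8 q [ 0.523  0.947  0.372  1.553 -0.736  1.568  1.331]
[-0.0029 -0.0002  0.0027  0.0017 -0.0002 -0.0004] [ 0.7662  0.0008 -0.6426]
```

jog_arm --motion '[[[-0.0015,0,0.0015,0,0,0,0.3],[-0.0033,0,0.0028,0,0,0,0.3],[-0.0033,0,0.0028,0,0,0,0.3],[-0.0033,0,0.0028,0,0,0,0.3],[-0.0033,0,0.0028,0,0,0,-0.6],[-0.0033,0,0.0028,0,0,0,-1],[-0.0033,0,0.0028,0,0,0,-1],[-0.0033,0,0.0028,0,0,0,-1],[-0.0033,0,0.0028,0,0,0,-1],[-0.0033,0,0.0028,0,0,0,-1]]]'

```text
clock: 39.63
position: [0.4617, -0.2404, 0.0403]
ee_rot: [-1.596, -1.775, -0.745]
force: [-0.2, 0.1, 0.9]
width: 0.982
gripper_force: 0.0
```

jog_arm --motion '[[[0,0,-0.02,0,0,0,-1],[0,0,-0.045,0,0,0,-1],[0,0,-0.07,0,0,0,-1],[0,0,-0.1,0,0,0,-1],[0,0,-0.13,0,0,0,-1],[0,0,-0.16,0,0,0,-1],[0,0,-0.16,0,0,0,-1],[0,0,-0.16,0,0,0,-1]]]'

```text
clock: 40.3
position: [0.4745, -0.364, 0.1432]
ee_rot: [-1.599, -1.776, -0.745]
force: [-0.1, 0.2, -0.1]
width: 1.005
gripper_force: 0.0
```

```bash
python3 - <<'E'
from ik import *
get_image("side")
for x in silhouettes("cup","side")[:2]:
    f=fit("side",x["mask"],"cup",[.463,-.248,0],yaw=False);print(x["p"],np.round(x["pixel"]),f[0].round(4),round(f[1],3))
s=st()
# push start behind lid: tool down, fingers closed, az along tin x? 
for a in(th,th-np.pi/2,th+np.pi/2):print(rel(s,np.r_[T+u*.02+v*.0,.30],down(a)))
E
```

```text
0.8 [249. 314.] [ 0.4632 -0.2489  0.0331] 0.788
0.74 [324. 255.] [ 0.463 -0.248  0.   ] 0.0
t40.40 pos [ 0.4747 -0.3616  0.1423] rot [-1.595 -1.774 -0.746] F [ 1.4  0.3 -0.2] w 1.0 gf 0.0 q [ 0.644  0.971  0.414  1.198 -0.691  1.877  1.231]
[ 3.490e-01  1.843e-01  1.719e-01 -1.000e-04 -8.755e-01 -1.800e-03]
[ 0.349   0.1843  0.1719 -0.6835 -0.6833  1.4588]
[ 0.349   0.1843  0.1719  0.6836 -0.6839 -1.4623]
```

```bash
python3 - <<'E'
from ik import *
s=st();R0=R.from_rotvec(s["ee_rot"])
print(rel(s,[.48,-.36,.24],down(th)),rel(s,[.56,-.2,.30],down(th)))
s2=dict(position=np.array([.56,-.2,.30]),ee_rot=down(th).as_rotvec());print(rel(s2,np.r_[T+u*.125,.29],down(th+np.pi/2)))
E
```

```text
t40.40 pos [ 0.4747 -0.3616  0.1423] rot [-1.595 -1.774 -0.746] F [ 1.4  0.3 -0.2] w 1.0 gf 0.0 q [ 0.644  0.971  0.414  1.198 -0.691  1.877  1.231]
[ 7.570e-02  5.300e-03 -6.180e-02 -1.000e-04 -8.755e-01 -1.800e-03] [ 2.183e-01  1.018e-01  1.530e-02 -1.000e-04 -8.755e-01 -1.800e-03]
[ 0.2038  0.1879  0.01   -0.      0.     -1.5708]
```

jog_arm --motion '[[[0.025,0.002,-0.02,0,-0.08,0,-1],[0.05,0.004,-0.04,0,-0.18,0,-1],[0.076,0.005,-0.062,0,-0.28,0,-1],[0.1,0.02,-0.055,0,-0.38,0,1],[0.12,0.035,-0.045,0,-0.49,0,1],[0.14,0.05,-0.03,0,-0.6,0,1],[0.165,0.065,-0.015,0,-0.7,0,1],[0.19,0.08,0,0,-0.8,0,1],[0.21,0.095,0.01,0,-0.875,0,1],[0.218,0.102,0.015,0,-0.875,0,1]]]' --force 20

```text
clock: 41.23
position: [0.5635, -0.1898, 0.3008]
ee_rot: [2.081, 2.351, 0.002]
force: [1.1, 1.0, -0.6]
width: 0.542
gripper_force: 0.0
```

jog_arm --motion '[[[0.015,0.013,0,0,0,-0.11,1],[0.03,0.027,0,0,0,-0.22,1],[0.045,0.04,0,0,0,-0.33,1],[0.06,0.055,0,0,0,-0.44,1],[0.08,0.073,0,0,0,-0.55,1],[0.1,0.092,0,0,0,-0.66,1],[0.12,0.11,0,0,0,-0.77,1],[0.14,0.13,0,0,0,-0.88,1],[0.16,0.15,0,0,0,-0.99,1],[0.18,0.17,0,0,0,-1.1,1]]]'

```text
clock: 42.07
position: [0.7099, -0.0018, 0.2987]
ee_rot: [-0.558, -3.088, 0.001]
force: [0.7, 0.2, -0.8]
width: -0.001
gripper_force: 0.0
```

jog_arm --motion '[[[0,0,0,0,0,-0.12,1],[0,0,0,0,0,-0.24,1],[0,0,0,0,0,-0.36,1],[0,0,0,0,0,-0.47,1],[0,0,0,0,0,-0.47,1],[0,0,0,0,0,-0.47,1]]]'

```text
clock: 42.57
position: [0.7095, -0.0034, 0.2991]
ee_rot: [0.161, -3.135, 0.0]
force: [0.1, 0.1, -1.0]
width: 0.002
gripper_force: 0.0
```

```bash
python3 - <<'E'
from ik import *
s=st();print(rel(s,np.r_[T+u*.12+v*0,.29],down(th+np.pi/2)),rel(s,np.r_[T+u*.12,.15],down(th+np.pi/2)))
E
```

```text
t42.57 pos [ 0.7095 -0.0034  0.2991] rot [ 0.161 -3.135  0.   ] F [ 0.1  0.1 -1. ] w 0.002 gf 0.0 q [-0.196  0.545  0.222  1.229 -0.116  1.382  1.691]
[-0.013   0.0245  0.0091  0.0001 -0.0027 -0.0048] [-1.340e-02  2.450e-02  1.491e-01  1.000e-04 -2.700e-03 -4.800e-03]
```

jog_arm --motion '[[[-0.013,0.02,0.01,0,0,0,1],[-0.013,0.0245,0.04,0,0,0,1],[-0.013,0.0245,0.08,0,0,0,1],[-0.013,0.0245,0.115,0,0,0,1],[-0.013,0.0245,0.145,0,0,0,1],[-0.013,0.0245,0.145,0,0,0,1],[-0.013,0.0245,0.145,0,0,0,1],[-0.013,0.0245,0.145,0,0,0,1]]]'

```text
clock: 43.23
position: [0.7215, 0.0216, 0.1572]
ee_rot: [-0.163, 3.136, -0.002]
force: [0.5, 0.2, -0.0]
width: 0.005
gripper_force: 0.0
```

```bash
python3 - <<'E'
from ik import *
s=st();g=np.array(s["position"]);print("local",(g[:2]-T)@u,(g[:2]-T)@v,g[2])
s["position"]=g;r=.10
for t in(1.7,1.5,1.3,1.1,.9,.7,.5,.35,.2):
    print(t,rel(s,np.r_[T+u*(.066-r*np.cos(t)+.010+.002*np.sin(t)),.057+r*np.sin(t)+.002*np.cos(t)],down(th+np.pi/2))[:3])
E
```

```text
t43.23 pos [0.7215 0.0216 0.1572] rot [-1.630e-01  3.136e+00 -2.000e-03] F [ 0.5  0.2 -0. ] w 0.005 gf 0.0 q [-0.219  0.649  0.196  1.396 -0.131  1.107  1.672]
local 0.12155063848390847 -0.0009184762318718443 0.1571877390788158
1.7 [0.0307 0.0008 0.0012]
1.5 [0.0506 0.0007 0.0002]
1.3 [0.0704 0.0006 0.0032]
1.1 [0.0891 0.0006 0.01  ]
0.9 [0.1062 0.0005 0.0204]
0.7 [0.1208 0.0005 0.034 ]
0.5 [0.1324 0.0004 0.0503]
0.35 [0.1389 0.0004 0.0638]
0.2 [0.1433 0.0004 0.0781]
```

jog_arm --motion '[[[0.015,0,0,0,0,0,1],[0.03,0,0,0,0,0,1],[0.04,0,0,0,0,0,1],[0.05,0,0,0,0,0,1],[0.06,0,0.001,0,0,0,1],[0.07,0,0.003,0,0,0,1],[0.08,0,0.006,0,0,0,1],[0.089,0,0.01,0,0,0,1],[0.098,0,0.015,0,0,0,1],[0.106,0,0.02,0,0,0,1]]]'

```text
clock: 44.07
position: [0.6173, 0.01, 0.1388]
ee_rot: [-0.162, 3.131, -0.001]
force: [1.1, -0.7, 1.3]
width: 0.012
gripper_force: 0.7
```

jog_arm --motion '[[[0.008,0,0.007,0,0,0,1],[0.015,0,0.014,0,0,0,1],[0.021,0,0.022,0,0,0,1],[0.027,0,0.03,0,0,0,1],[0.031,0,0.038,0,0,0,1],[0.034,0,0.045,0,0,0,1],[0.036,0,0.052,0,0,0,1],[0.038,0,0.058,0,0,0,1],[0.038,0,0.058,0,0,0,1],[0.038,0,0.058,0,0,0,1]]]'

```text
clock: 44.9
position: [0.5769, 0.0063, 0.0767]
ee_rot: [0.165, -3.135, 0.002]
force: [-0.7, 0.3, -0.2]
width: 0.001
gripper_force: 0.0
```

```bash
python3 - <<'E'
from ik import *
s=st();g=np.array(s["position"]);print("local",(g[:2]-T)@u,(g[:2]-T)@v,g[2])
print(rel(s,np.r_[T+u*(-.05),.08],down(th+np.pi/2)))
E
```

```text
t44.90 pos [0.5769 0.0063 0.0767] rot [ 1.650e-01 -3.135e+00  2.000e-03] F [-0.7  0.3 -0.2] w 0.001 gf 0.0 q [-0.225  0.525  0.17   1.863 -0.121  0.766  1.686]
local -0.023911425153581852 -0.0005422631941351601 0.07670582142940238
[ 0.0261  0.0005 -0.0032 -0.0009 -0.002  -0.0025]
```

jog_arm --motion '[[[0,0,-0.02,0,0,0,1],[0,0,-0.025,0,0,0,1],[0.015,0,-0.025,0,0,0,1],[0.024,0,-0.022,0,0,0,1],[0.024,0,-0.01,0,0,0,1],[0.024,0,0.0,0,0,0,1],[0.024,0,0.006,0,0,0,1],[0.024,0,0.01,0,0,0,1],[0.024,0,0.014,0,0,0,1],[0.024,0,0.016,0,0,0,1]]]'

```text
clock: 45.73
position: [0.5535, 0.0037, 0.0607]
ee_rot: [0.165, -3.136, 0.002]
force: [-0.2, -0.4, 0.0]
width: 0.003
gripper_force: 0.1
```

jog_arm --motion '[[[0,0,0.002,0,0,0,1],[0,0,0.004,0,0,0,1],[0,0,0.006,0,0,0,1],[0,0,0.006,0,0,0,1],[0,0,0.006,0,0,0,1]]]'

```text
clock: 46.15
position: [0.5539, 0.0037, 0.0583]
ee_rot: [-0.165, 3.136, -0.0]
force: [-12.7, -0.1, 37.8]
width: 0.002
gripper_force: 18.8
```

```bash
python3 - <<'E'
from ik import *
s=st();g=np.array(s["position"]);print("local",(g[:2]-T)@u,(g[:2]-T)@v,g[2])
E
```

```text
t46.15 pos [0.5539 0.0037 0.0583] rot [-0.165  3.136 -0.   ] F [-12.7  -0.1  37.8] w 0.002 gf 18.8 q [-0.221  0.52   0.162  1.936 -0.126  0.694  1.693]
local -0.04708260500704765 -0.0006365019061684218 0.058284941800099285
```

jog_arm --motion '[[[0,0,-0.01,0,0,0,1],[0,0,-0.04,0,0,0,1],[0,0,-0.08,0,0,0,1],[0,0,-0.12,0,0,0,1],[0,0,-0.16,0,0,0,1],[0,0.03,-0.2,0,0,0,1],[0,0.07,-0.22,0,0,0,1],[0,0.11,-0.22,0,0,0,1],[0,0.15,-0.22,0,0,0,1],[0,0.19,-0.22,0,0,0,1]]]'

```text
clock: 46.98
position: [0.5342, 0.1904, 0.2766]
ee_rot: [-0.164, 3.135, 0.0]
force: [0.6, -0.4, 0.1]
width: 0.003
gripper_force: 0.0
```

jog_arm --motion '[[[0,0.04,0,0,0,0,1],[0,0.06,0,0,0,0,1],[0,0.06,0,0,0,0,1],[0,0.06,0,0,0,0,1]]]'

```text
clock: 47.32
position: [0.5274, 0.2495, 0.2749]
ee_rot: [0.17, -3.136, 0.001]
force: [-0.3, -0.1, 0.0]
width: 0.003
gripper_force: 0.0
```

```bash
python3 - <<'E'
from ik import *
t=get_image("top");si=get_image("side");st()
c=lambda im,x,y,w,h:cv2.resize(im[y:y+h,x:x+w],(800,300),interpolation=cv2.INTER_CUBIC)
cv2.imwrite("pics/c12.png",np.vstack([c(t,190,160,320,160)[:, :],c(si,190,190,290,150)])[...,::-1])
E
```

```text
t47.42 pos [0.5283 0.2467 0.2751] rot [ 1.630e-01 -3.137e+00  3.000e-03] F [ 0.6 -1.   0. ] w 0.005 gf 0.0 q [-0.614  0.33   0.115  1.614 -0.038  1.201  1.183]
```

View pics/c12.png

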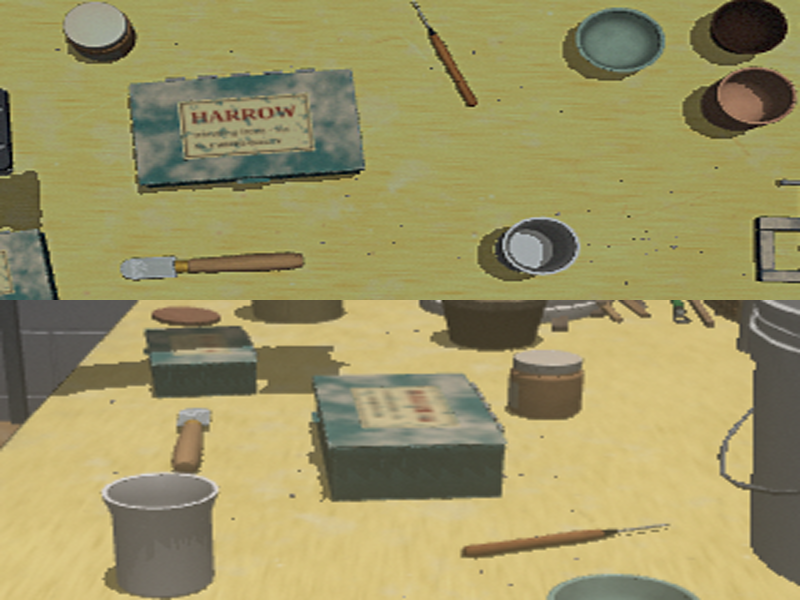

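The tin is snapped shut. The cup stands empty at about (407,291) in the top image, the knife lies flat at (277,302), and the jar, needle and bowl are untouched with nothing loose on the bench.

```bash
python3 -c "
from cell import *
print(sign_off())"
```

```text
the job is handed in; nothing more can be done
None
```

Job handed in at about 47 s: both tiles present (rust, green; no blue seen) and all the cup's balls (five visible in the tin, cup seen empty) are in the tin, its lid pressed shut, knife flat, cup upright, and jar, needle and bowl look untouched; the rust tile took two grasps and shifted about 5 mm on the first.

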